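# Lock the parking stud into the accessory rail of an eye-examination table

### The arm

A 6-joint arm with a two-finger parallel gripper is mounted at the origin on the work surface. World frame = base frame: x ahead of the robot, y to its left, z up, the work surface at z = 0. Lengths are in m, angles in rad, forces in N, time in s.
With the tool pointing down it reaches from about 0.375 to 0.9 m from the base axis. Payload 3.1 kg.
Tool frame: the origin (TCP) lies on the centre line of the jaws, within the pads' length; the fingertips stand 25 mm ahead of it and the grasp point (between the pads) lies 6 mm ahead of it (manip.tips_ahead is the distance from the TCP to the fingertips, in m); z points along the fingers, y is the direction in which the jaws open and shut (so a half turn about z gives the same grasp; the last joint's range is limited). The gripper opens to 85 mm and grips with 20 to 120 N. Pads are 22 mm wide; open, the fingers measure 114 mm over their backs; the gripper's body (76 mm by 85 mm) begins 54 mm behind the grasp point. The pads swing forward as they close: fully open they stand 13 mm farther back than shut.
Start: joints at [-1.415, 0.527, 1.433, -0, 1.181, -0.178], TCP at [0.205, -0.59, 0.256] pointing down, gripper open.
Joint ranges: [-3.08, 3.08], [-0.75, 2.2], [0.22, 2.44], [-1.43, 4.57], [0, 2.65], [-2.85, 2.85]. Speed limits (rad/s): [2.79, 2.79, 3.14, 3.14, 3.14, 3.14].

### API

Orientations are given as a unit quaternion [x, y, z, w].
In Python, from station import manip gives the robot as it stands.
- The arm moves only by the tool play_rows, never from a script. Its argument "steps" is a list that holds one entry, the list of rows, each a list of 6 numbers: the shift along the tool's x, y, z in m, then the turn, a rotation vector about the tool's x, y, z in degrees. In form: [[[x, y, z, rx, ry, rz], ...]]. A call has 1 to 10 rows; each row shifts and turns the commanded pose from where the row before left it, along the tool's axes as they then stand; what a row does not reach is not made up. A row lasts 1/8 s, in which the tool goes at most 62.5 mm and 10.7 degrees, less where a joint would pass 70% of its speed; a pose out of reach is approached as far as the arm can. A call is refused whole if a number of a shift passes 0.0625 or a number of a turn 10.7, either way. A call with a gripper value outside its range is refused whole. "fingers" is the opening, from 0 (shut) to 1 (fully open), set as the call begins (left out, the last holds). The fingers move at their own pace and stop on an object; "squeeze" is the grip in N (left out, the last holds). Time passes only in rows, so rows that do not move let the fingers close. It gives the time, the measured TCP pose, the force and the opening at its end, in the units of the state.
- manip.sense(): the state, without advancing time (a new reading comes with each control period).
- manip.snapshot(name): name is "side" or "top"; returns a dict with "img" (384x512x3 uint8, red, green, blue), "K" (3x3 intrinsics, pixels), "world_from_camera" (4x4, takes a point from camera to world coordinates). Camera axes: x right, y down, z forward; pixel columns grow to the right and rows downward; lengths in m; the calibration is good to about 2 mm. A picture is of the moment at which its call begins. There is no depth.
- manip.sign_off(): hands the job in, once; it reports no verdict.
Trained networks look in a picture, given as the dict that the camera call returned (one of the last four; its "shot" number tells which), for a name from the list of things; names that differ only in an ending like _2 or _b are one class to them, and where a whole thing is asked for, a point or a joint stands for the part that bears it (a point fixed in the world has none). Each returns a list of dicts, best first, with "score" (0 to 1); they miss things now and then, are a little off and sometimes report something else, mostly with a low value. They report only what shows in the picture. A call takes as long as a camera call. They do not tell look-alikes from the thing itself.
- manip.regions_of(label, picture): "pixels" (384x512 bool, what is visible of it) and "rect" ([left, top, right, bottom] in pixels, round what is visible of it).
- manip.pinpoint(label, picture): "point" ([column, row] in pixels: a listed point, or the origin of a listed thing).
The state is a dict: "t": time; "q": joint angles; "qd": joint speeds; "tau": joint torques, N m; "tcp_pos": TCP position; "tool_rot": TCP orientation; "force": force on the tool from outside, world axes, zero at the start; "ft_torque": the same for the moment, N m; "finger_gap": opening from 0.0 (shut) to 1.0 (fully open).
Only numpy, scipy, OpenCV 4.12 (cv2) and the standard library are available. Lean on these libraries where they do the work, as an engineer would, in place of code of your own. Each camera call takes 0.05 s, during which the arm holds its last target.

### The job

Take the T-headed stud with the flat bar grip out of its holder, lower its head through the wide entry opening of the rail's T-slot, slide it along the slot against the sprung stop hidden under the slot until the head is clear of the narrow channel, then give it a quarter turn so that the head lies crosswise and is locked in the rail, and let go. Work gently by feel, pushing no harder than about 15 N, and leave the round-knobbed plug and the other things on the table where they are.

Things in the scene. Friction and masses are not known exactly. Their poses are not given: they have to be found in the camera images.
- stud_grip (a point): Centre of the black bar grip (34 long x 12 thick x 40 mm high) of the loose steel T-stud, 42 mm above the stud's bottom, 20 mm below its top. x along the bar and along the T-head below it alike (either end may lead), y across the 12 mm, z up. The stud stands upright in a grey block 64 x 50 x 36 mm, its flange on the block's top, with 2 mm of play.
- rail: Aluminium T-slot rail fixed to the table, 260 x 50 x 26 mm plus end lugs. Origin on the table under its centre; x along the slot from the entry towards the sprung stop, y across, z up. Top plate 8 mm thick (z 18 to 26), channel under it 12 mm deep (z 6 to 18). Seated, the stud's flange lies on the top, its grip centre 50 mm above the table; it can be raised 2 mm to slide freely.
- rail_entry (a point): Centre of the entry opening in the top plate, level with the rail's top (26 mm above the table), 85 mm from the rail's centre towards -x. The opening is 34 mm along the slot and 17 mm across; the T-head passes it only lengthwise. Axes as the rail's.
- rail_slot (a point): Middle of the slot, level with the rail's top, above the rail's origin. The slot is 11 mm wide from the entry to x = +102 mm. The channel below is 17 mm wide (the head cannot turn) up to two shoulders, then a pocket 34 mm wide. The shoulders were set by hand, anywhere from x = -20 to +40 mm here, and are not measured: find them by feel of the plunger.
- rail_far (a point): Far end of the slot, at x = +102 mm. A spring plunger from this side fills the pocket: the head's tip meets it with the stud's axis 4 mm short of the shoulders. It yields at 4 N, rising to 9 N, and is hard after 25 mm. The head turns, either way, only after 19 to 25 mm of plunger travel. Turned crosswise and let go, the spring pushes it 8 to 14 mm back on to the shoulders: locked.
- stud: The T-stud (about 110 g, 62 mm tall), origin under its head, axes as at the grip. From the bottom up: T-head 28 mm long x 14 mm wide x 8 mm thick, corners chamfered; shank 8 mm across, 10 mm high; round flange 30 mm across, 4 mm thick, its underside 18 mm above the head's bottom; bar grip 40 mm high.
- plug: Loose round-knobbed plug (knob 26 mm across, 30 mm high; 52 mm tall in all) in the other grey block, not to be moved; origin at its foot.
- drops: Small white dropper bottle, 28 mm across, 65 mm tall, loose bystander; origin under it.
- lens_case: Flat white contact-lens case 60 x 30 x 18 mm, loose bystander; origin under it.
- penlight: Steel penlight 110 x 12 x 15 mm, loose bystander; origin under it.
- occluder: Black eye-occluder paddle 165 x 60 x 6 mm, loose bystander; origin under the disc.
- jar: Amber jar 52 mm across, 60 mm tall, loose bystander; origin under it.
- trial_lens: Steel trial-lens ring 38 mm across, 6 mm high, loose bystander; origin under it.
Mind the look-alikes: they are no part of the job. What is shaped like the stud but purple is not meant.

How it is judged:
On the way, in this order (a step that is already met when the one before it is completed fails the run):
1. the head is down in the slot through the entry opening, lengthwise, stud upright (z of stud_grip in the frame of rail between 0.046 and 0.0535 m and y of stud_grip in the frame of rail between -0.006 and 0.006 m and angle between stud_grip's own z axis and vertical below 0.12 rad and horizontal distance between stud_grip and rail_entry below 0.02 m and angle between the x axis of stud_grip and the x axis of rail, either way round below 0.2 rad), for 0.1 s.
2. the stud is slid along, head still lengthwise under the slot's lips, as far as the place where the stop can be (z of stud_grip in the frame of rail between 0.046 and 0.0535 m and y of stud_grip in the frame of rail between -0.006 and 0.006 m and angle between stud_grip's own z axis and vertical below 0.12 rad and x of stud_grip in the frame of rail above -0.026 m and angle between the x axis of stud_grip and the x axis of rail, either way round below 0.2 rad), for 0.1 s.
At the end, for the whole second after the job is handed in: The stud stands upright (within 0.12 rad) with its flange on the rail (grip centre 46 to 53.5 mm above the rail's underside, within 6 mm of the slot's middle line), beyond the shoulders (x over -18 mm in the rail's frame), its head crosswise to the slot within 0.2 rad, let go and at rest (z of stud_grip in the frame of rail between 0.046 and 0.0535 m and y of stud_grip in the frame of rail between -0.006 and 0.006 m and angle between stud_grip's own z axis and vertical below 0.12 rad and x of stud_grip in the frame of rail above -0.018 m and angle between the x axis of stud_grip and the y axis of rail, either way round below 0.2 rad and linear speed of stud below 0.01 m/s); the robot touches nothing.
It fails at once if the stud is pressed against the rail, its channel or its stop with more than 25 N (contact force between stud and rail above 25 N).
It fails at once if the plug or another bystander is moved by more than 20 mm (distance of any of drops, lens_case, penlight, occluder, jar, trial_lens, plug from where it was at the start of the episode above 0.02 m).
It also fails if it takes over 58 s, if anything falls off the work surface, if the arm or the gripper's body presses on something with over 40 N, if the wrist force passes 120 N, or if a joint passes its speed limit or range.

## Working session

There is one attempt and no reset: what is moved stays moved. The work goes in short steps, Python scripts to look and compute and a tool call to move; the robot and the scene stay as the last step left them, time stands still between calls to the robot, and variables do not carry over. Pictures are saved under pics/ and viewed, and the job is handed in when it is done.

Besides the shell and the picture viewer there is one more tool, called after "Request:" in YAML: its name, and indented under it one key for each argument. play_rows: Moves the arm, as the interface text tells. Its arguments: {"type":"object","properties":{"steps":{"type":"array"},"fingers":{"type":"number"},"squeeze":{"type":"number"}},"required":["steps"]}

```bash
mkdir -p pics; ls; cat > h.py <<'E'
import numpy as np, cv2, pickle
from station import manip
def save(d,n,crop=None,scale=1):
    im=d["img"][:,:,::-1]
    if crop: im=im[crop[1]:crop[3],crop[0]:crop[2]]
    im=cv2.resize(np.ascontiguousarray(im),None,fx=scale,fy=scale,interpolation=cv2.INTER_CUBIC)
    cv2.imwrite("pics/"+n+".png",im)
def ray(d,p):
    K=np.array(d["K"]);T=np.array(d["world_from_camera"])
    v=T[:3,:3]@np.linalg.solve(K,[p[0],p[1],1.]); return T[:3,3],v
def atz(d,p,z):
    o,v=ray(d,p); return o+v*(z-o[2])/v[2]
def proj(d,X):
    K=np.array(d["K"]);T=np.linalg.inv(np.array(d["world_from_camera"]))
    X=np.atleast_2d(X); c=X@T[:3,:3].T+T[:3,3]; u=c@K.T; return u[:,:2]/u[:,2:]
def tri(d1,p1,d2,p2):
    o1,v1=ray(d1,p1);o2,v2=ray(d2,p2)
    v1=v1/np.linalg.norm(v1);v2=v2/np.linalg.norm(v2)
    A=np.stack([v1,-v2],1);s=np.linalg.lstsq(A,o2-o1,rcond=None)[0]
    a=o1+v1*s[0];b=o2+v2*s[1];return (a+b)/2,np.linalg.norm(a-b)
E
python3 - <<'E'
from h import *
s=manip.snapshot("side");t=manip.snapshot("top")
pickle.dump((s,t),open("a.pkl","wb"))
save(s,"s0",scale=1.5);save(t,"t0",scale=1.5)
for d in (s,t):
    print(d["world_from_camera"])
    for l in ["stud_grip","stud","rail","rail_entry","rail_slot","rail_far","plug"]:
        print(l,[(np.round(r["point"],1).tolist(),round(r["score"],2)) for r in manip.pinpoint(l,d)])
print(manip.sense())
E
```

```text
pics
[[ 0.99788827 -0.01709302  0.06266443  0.55254068]
 [-0.06268267 -0.50630463  0.86007355 -0.90956583]
 [ 0.01702604 -0.86218528 -0.50630689  0.57715764]
 [ 0.          0.          0.          1.        ]]
stud_grip [([174.9, 235.1], 0.6), ([316.7, 234.5], 0.56), ([214.3, 235.7], 0.54), ([229.6, 144.6], 0.34)]
stud [([220.4, 252.9], 0.89), ([174.5, 254.5], 0.57), ([298.9, 191.1], 0.37)]
rail [([242.2, 184.3], 0.68)]
rail_entry [([230.0, 191.1], 0.55)]
rail_slot [([241.5, 179.0], 0.69)]
rail_far [([252.9, 163.6], 0.87), ([161.0, 318.8], 0.22)]
plug [([250.5, 274.4], 0.68)]
[[-0.01821776 -0.99826502  0.0559916   0.53788722]
 [-0.99968391  0.01721601 -0.01832162 -0.01635895]
 [ 0.01732588 -0.05630768 -0.99826312  1.32395662]
 [ 0.          0.          0.          1.        ]]
stud_grip [([305.6, 242.0], 0.5), ([294.8, 215.0], 0.5)]
stud [([301.2, 242.3], 0.49), ([290.9, 212.0], 0.38), ([271.6, 144.4], 0.33)]
rail [([207.9, 197.9], 0.82), ([300.2, 246.8], 0.47)]
rail_entry [([228.5, 204.8], 0.67), ([323.2, 191.9], 0.58)]
rail_slot [([122.0, 238.8], 0.74), ([206.1, 196.8], 0.73)]
rail_far [([174.9, 186.4], 0.88)]
plug [([321.5, 193.0], 0.6)]
{'t': 0.8, 'q': array([-1.41553088e+00,  5.27463146e-01,  1.43268106e+00,  1.54609610e-06,
        1.18140548e+00, -1.78447929e-01]), 'qd': array([-0.00084881, -0.00103503,  0.00159509,  0.00222908, -0.00037763,
        0.00191483]), 'tau': array([-3.76415583e-04, -4.42255926e+01, -1.78415340e+01, -4.51098149e-04,
        7.33982088e-04,  3.54008172e-06]), 'tcp_pos': array([ 0.20477798, -0.59048644,  0.25633911]), 'tool_rot': array([9.86111738e-01, 1.66083229e-01, 4.66105338e-07, 2.14917384e-05]), 'force': array([ 0.44319511, -0.14185319,  0.51303115]), 'ft_torque': array([0.07430517, 0.03076674, 0.0206638 ]), 'finger_gap': 1.0008716437232055}
```

View pics/s0.png

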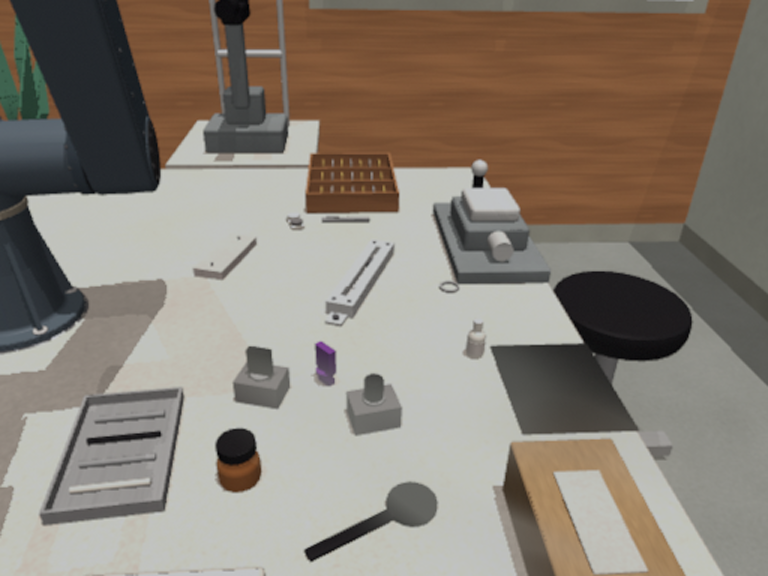

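View pics/t0.png

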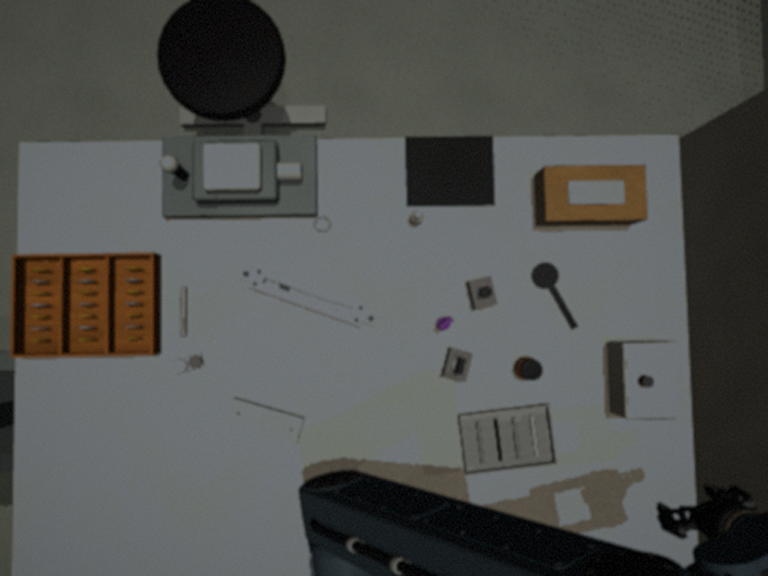

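```bash
python3 - <<'E'
from h import *
s,t=pickle.load(open("a.pkl","rb"))
save(s,"s0c",(150,150,350,300),4);save(t,"t0c",(150,150,350,280),4)
E
```

```text
(no output)
```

View pics/s0c.png

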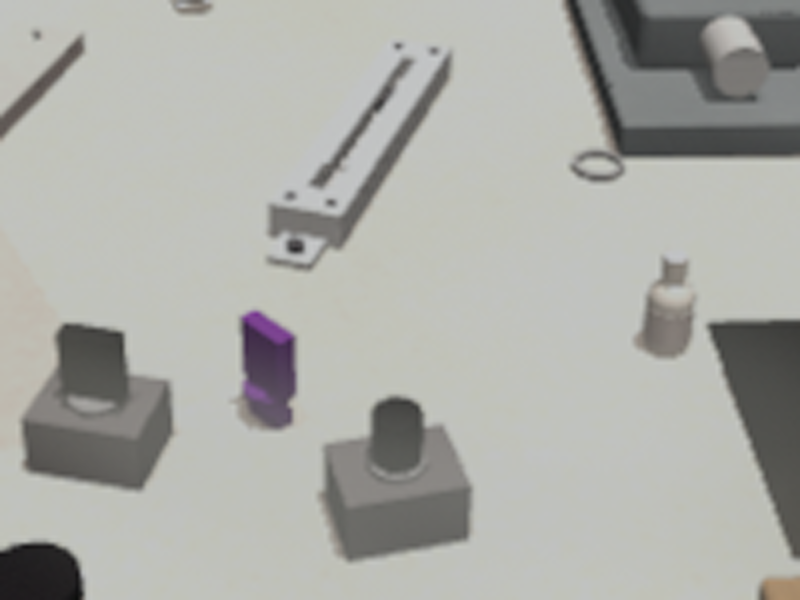

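View pics/t0c.png

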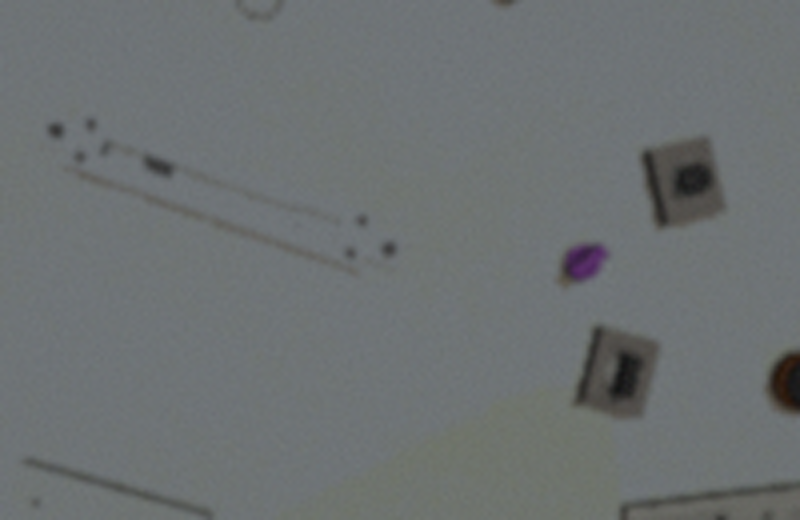

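```bash
python3 - <<'E'
from h import *
S=[manip.snapshot("side") for _ in range(4)];T=[manip.snapshot("top") for _ in range(4)]
s,t=S[0],T[0]
print(np.abs(S[0]["img"].astype(float)-S[1]["img"]).mean(), s["K"],t["K"])
for d,L in ((s,S),(t,T)): d["img"]=np.mean([x["img"] for x in L],0)
pickle.dump((s,t),open("b.pkl","wb"))
def f(d,n,c,k):
    im=d["img"][c[1]:c[3],c[0]:c[2],::-1]; im=(im-im.min())/(np.percentile(im,99.9)-im.min())*255
    im=np.clip(im,0,255).astype(np.uint8); im=cv2.resize(im,None,fx=k,fy=k,interpolation=cv2.INTER_CUBIC); cv2.imwrite("pics/"+n+".png",im)
f(s,"s1",(210,155,270,220),9);f(t,"t1",(155,170,255,230),8)
f(s,"s2",(150,215,270,300),6);f(t,"t2",(285,180,345,260),7)
E
```

```text
0.3284691704644097 [[404.91848939   0.         253.88309915]
 [  0.         404.91848939 192.14716142]
 [  0.           0.           1.        ]] [[394.91405045   0.         248.40273855]
 [  0.         394.91405045 190.30324495]
 [  0.           0.           1.        ]]
```

View pics/s1.png

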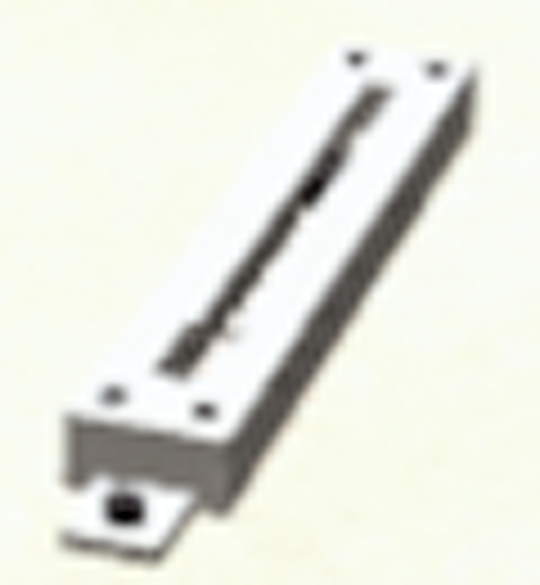

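View pics/t1.png

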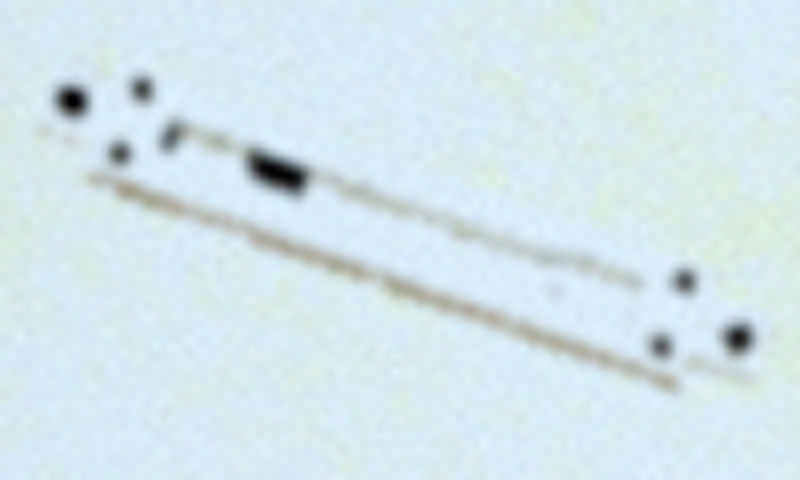

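View pics/t2.png

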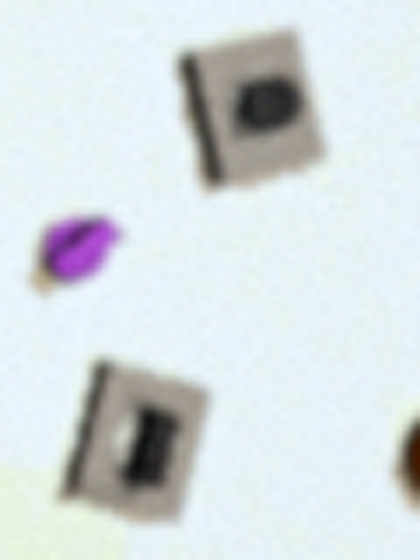

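View pics/s2.png

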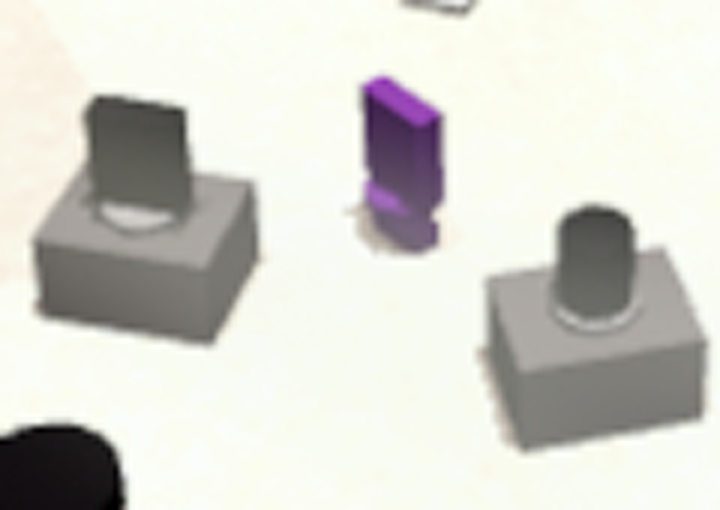

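```bash
python3 - <<'E'
from h import *
from scipy.optimize import least_squares
s,t=pickle.load(open("b.pkl","rb"))
def cen(d,pz,o,k,r=2.6):
    g=d["img"].mean(2); p=(np.array(pz)+.5)/k-.5+np.array(o)
    for _ in range(3):
        x0,y0=np.round(p).astype(int); yy,xx=np.mgrid[y0-3:y0+4,x0-3:x0+4]
        w=g[yy,xx]; bg=np.percentile(w,70); m=np.clip(bg-w-3,0,None)*(np.hypot(xx-p[0],yy-p[1])<r)
        p=np.array([(m*xx).sum(),(m*yy).sum()])/m.sum()
    return p
# order: far A(+y left?), far B, near A, near B
tp=[cen(t,p,(155,170),8) for p in [(142,89),(120,153),(685,280),(661,345)]]
sp=[cen(s,p,(210,155),9) for p in [(436,68),(355,58),(205,410),(113,395)]]
for a,b in zip(tp,sp):
    print(a.round(2),b.round(2),atz(t,a,.026).round(4),atz(s,b,.026).round(4),tri(t,a,s,b))
# fit
sg=np.array([[1,-1],[1,1],[-1,-1],[-1,1]])
def model(p):
    c,yaw,a,b=p[:2],p[2],p[3],p[4]
    ex=np.array([np.cos(yaw),np.sin(yaw)]);ey=np.array([-ex[1],ex[0]])
    X=np.array([c+i*a*ex+j*b*ey for i,j in sg]); return np.c_[X,np.full(4,.026)]
def res(p,which):
    X=model(p); r=[]
    if 't' in which: r.append(proj(t,X)-tp)
    if 's' in which: r.append(proj(s,X)-sp)
    return np.concatenate(r).ravel()
for w in ['t','s','ts']:
    f=least_squares(res,[.65,.1,1.3,.115,.015],args=(w,)); print(w,f.x.round(4),np.abs(f.fun).max())
E
```

```text
[172.3  180.71] [258.04 162.25] [0.6466 0.2093 0.026 ] [0.6449 0.2076 0.026 ] (array([0.64587004, 0.20950559, 0.02508019]), np.float64(0.001525137947878287))
[169.47 188.79] [249.15 161.05] [0.6201 0.2188 0.026 ] [0.618  0.2167 0.026 ] (array([0.61917685, 0.21897774, 0.02492024]), np.float64(0.0020582412270668832))
[240.1  204.69] [232.3  200.24] [ 0.5638 -0.0121  0.026 ] [ 0.5621 -0.0128  0.026 ] (array([ 0.56298324, -0.01206161,  0.02555072]), np.float64(0.001697116357357778))
[237.15 212.85] [222.07 198.79] [ 0.5373 -0.0019  0.026 ] [ 0.5356 -0.0046  0.026 ] (array([ 0.53642122, -0.00190839,  0.02434105]), np.float64(0.0016912748236685882))
t [0.5919 0.1035 1.2124 0.118  0.0141] 0.07146995609681994
s [0.5902 0.1017 1.2131 0.1179 0.0142] 0.1782361046296046
ts [0.591  0.1031 1.2125 0.1181 0.0142] 0.42023295877166333
```

```bash
python3 - <<'E'
from h import *
from scipy.optimize import minimize
s,t=pickle.load(open("b.pkl","rb"))
K=10
def up(d,c):
    im=d["img"][c[1]:c[3],c[0]:c[2]].mean(2).astype(np.float32)
    return cv2.resize(im,None,fx=K,fy=K,interpolation=cv2.INTER_CUBIC)
cs=(158,225,190,256);ct=(295,230,318,256)
us,ut=up(s,cs),up(t,ct)
print(ut[::20,::20].astype(int)); 
print(us[::30,::20].astype(int))
def box(x,y,yaw,z0,z1,l,w):
    e=np.array([np.cos(yaw),np.sin(yaw)]);n=np.array([-e[1],e[0]])
    return np.array([[*(np.array([x,y])+i*l/2*e+j*w/2*n),z] for i in(1,-1) for j in (1,-1) for z in (z0,z1)])
def mask(d,c,X,sh):
    p=(proj(d,X)-np.array(c[:2])+.5)*K-.5
    m=np.zeros(sh,np.uint8); h=cv2.convexHull(p.astype(np.float32))
    cv2.fillConvexPoly(m,np.round(h*16).astype(np.int32),255,cv2.LINE_AA,4); return m/255.
def bin(u,th): return (u<th).astype(float)
def cost(p,which):
    X=box(p[0]/100,p[1]/100,p[2],.040,.080,.034,.012);r=0
    for k,d,c,m in which:
        a=mask(d,c,X,m.shape); r+=1-np.minimum(a,m).sum()/np.maximum(a,m).sum()
    return r
o,v=ray(t,(306,243)); p0=atz(t,(306,243),.08);print(p0)
for tht,ths in ((60,85),(70,100)):
    mt,ms=bin(ut,tht),bin(us,ths)
    cv2.imwrite(f"pics/mt{tht}.png",mt*255);cv2.imwrite(f"pics/ms{ths}.png",ms*255)
    for n,w in (("t",[("t",t,ct,mt)]),("s",[("s",s,cs,ms)]),("ts",[("t",t,ct,mt),("s",s,cs,ms)])):
        best=min((minimize(cost,[p0[0]*100,p0[1]*100,y],args=(w,),method="Nelder-Mead",options=dict(initial_simplex=[[p0[0]*100,p0[1]*100,y],[p0[0]*100+.6,p0[1]*100,y],[p0[0]*100,p0[1]*100+.6,y],[p0[0]*100,p0[1]*100,y+.3]])) for y in (-.6,-.3,0.,)),key=lambda f:f.fun)
        print(tht,n,best.x.round(3),round(best.fun,3))
E
```

```text
[[115 115 110 111 114 115 114 114 114 115 114 114]
 [114 111  75  82 101 105 112 115 114 115 114 114]
 [115 109  52  73  79  81  87  94 102 109 114 115]
 [116  95  50  79  76  75  77  79  77  82 102 114]
 [115  80  57  81  75  57  56  70  78  77 100 114]
 [108  63  67  80  85  44  25  38  67  82 108 114]
 [102  49  74  85  95  38  28  39  70  87 113 115]
 [ 84  52  78  83  79  24  31  46  79  93 114 114]
 [ 54  59  80  76  55  20  29  53  79 102 115 114]
 [ 44  66  78  72  39  27  32  64  81 107 114 114]
 [ 55  68  72  72  60  60  65  73  87 113 113 114]
 [ 99  96  83  76  73  77  78  76  93 115 114 114]
 [113 111 110 105  96  88  87  89 104 115 114 114]]
[[185 185 186 191 191 191 190 190 191 191 191 190 190 190 191 191]
 [184 183 184 187 191 190 190 190 190 190 191 191 191 191 191 190]
 [184 185 185 188 131 122 128 162 186 188 189 193 191 191 190 190]
 [184 184 188 125  69  73  72  71  70  67  63  63 188 191 190 191]
 [186 184 187 148  71  75  74  74  72  71  71  58 188 190 190 190]
 [185 186 185 167  76  79  78  78  77  77  76  68 163 192 190 190]
 [185 186 185 126  83  82  82  82  82  81  81  77 138 186 187 190]
 [183 183 132 126  90  84  85  85  85  85  85  84 103 132 130 128]
 [175 134 132 112  99 124 107 101  94  86  85  87 100 125 132 133]
 [131 130 131 131 117 118 147 157 158 149 124 105 129 134 134 126]
 [117 123 126 128 131 132 130 126 129 132 133 132 134 134 126  99]]
[ 0.43885121 -0.21701118  0.08      ]
60 t [ 43.622 -22.065  -0.269] 0.364
60 s [ 43.491 -21.72    0.149] 0.333
60 ts [ 43.627 -22.066  -0.274] 0.723
70 t [ 43.673 -22.137  -0.221] 0.506
70 s [ 43.462 -22.386  -0.567] 0.142
70 ts [ 43.515 -22.141  -0.311] 0.685[ WARN:0@1.141] global loadsave.cpp:1063 imwrite_ Unsupported depth image for selected encoder is fallbacked to CV_8U.
```

```bash
cat > fit.py <<'E'
from h import *
from scipy.optimize import minimize
K=10
def up(d,c):
    im=d["img"][c[1]:c[3],c[0]:c[2]].mean(2).astype(np.float32)
    return cv2.resize(im,None,fx=K,fy=K,interpolation=cv2.INTER_CUBIC)
def box(x,y,yaw,z0,z1,l,w):
    e=np.array([np.cos(yaw),np.sin(yaw)]);n=np.array([-e[1],e[0]])
    return np.array([[*(np.array([x,y])+i*l/2*e+j*w/2*n),z] for i in(1,-1) for j in (1,-1) for z in (z0,z1)])
def mask(d,c,X,sh):
    p=(proj(d,X)-np.array(c[:2])+.5)*K-.5
    m=np.zeros(sh,np.uint8); h=cv2.convexHull(p.astype(np.float32))
    cv2.fillConvexPoly(m,np.round(h*16).astype(np.int32),255,cv2.LINE_AA,4); return m/255.
def comp(u,th,seed):
    n,l=cv2.connectedComponents((u<th).astype(np.uint8)); 
    return (l==l[seed[1],seed[0]]).astype(float)
E
python3 - <<'E'
from fit import *
s,t=pickle.load(open("b.pkl","rb"))
cs=(158,225,190,256);ct=(295,230,318,256)
us,ut=up(s,cs),up(t,ct)
def cost(p,which):
    X=box(p[0]/100,p[1]/100,p[2],.040,.080,.034,.012);r=0
    for d,c,m in which:
        a=mask(d,c,X,m.shape); r+=1-np.minimum(a,m).sum()/np.maximum(a,m).sum()
    return r
p0=[43.6,-22.]
for tht,ths in ((50,98),(54,110)):
    mt,ms=comp(ut,tht,(115,130)),comp(us,ths,(140,130))
    for n,w in (("t",[(t,ct,mt)]),("s",[(s,cs,ms)]),("ts",[(t,ct,mt),(s,cs,ms)])):
        best=min((minimize(cost,[*p0,y],args=(w,),method="Nelder-Mead",options=dict(initial_simplex=[[*p0,y],[p0[0]+.6,p0[1],y],[p0[0],p0[1]+.6,y],[*p0,y+.3]])) for y in (-.6,-.3,0.,)),key=lambda f:f.fun)
        print(tht,n,best.x.round(3),round(best.fun,3))
# overlay
X=box(best.x[0]/100,best.x[1]/100,best.x[2],.04,.08,.034,.012)
outs=[]
for d,c,u in((t,ct,ut),(s,cs,us)):
    im=cv2.cvtColor(np.clip(u*1.3,0,255).astype(np.uint8),cv2.COLOR_GRAY2BGR)
    cc,_=cv2.findContours((mask(d,c,X,u.shape)>.5).astype(np.uint8),0,1); cv2.drawContours(im,cc,-1,(0,0,255),1); 
    o=np.zeros((320,330,3),np.uint8);o[:im.shape[0],:im.shape[1]]=im;outs.append(o)
cv2.imwrite("pics/ov.png",np.hstack(outs))
# block edges yaw from top corners at z=.036 
o=lambda p:((np.array(p)+.5)/7-.5+np.array([285,180]))
for a,b in (((98,360),(210,390)),((210,390),(182,520)),((98,360),(68,495))):
    A,B=atz(t,o(a),.036),atz(t,o(b),.036);print(np.arctan2(*(B-A)[1::-1]),np.linalg.norm(B-A))
E
```

```text
50 t [ 43.548 -21.955  -0.271] 0.182
50 s [ 43.455 -22.344  -0.583] 0.136
50 ts [ 43.518 -22.048  -0.323] 0.363
54 t [ 43.591 -21.996  -0.296] 0.138
54 s [ 43.497 -22.552  -0.359] 0.123
54 ts [ 43.53  -22.05   -0.305] 0.336
-1.850323506966125 0.053943174525712866
2.9005346775479364 0.061508638395572725
2.896451077642492 0.06396236889203781
```

View pics/ov.png

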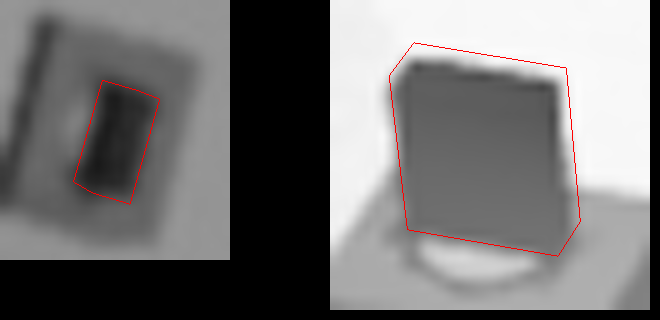

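```bash
cat > plan.py <<'E'
from h import *
import sys,json
def pose():
    s=manip.sense(); q=np.array(s["tool_rot"]); yaw=2*np.arctan2(q[1],q[0]); return np.array(s["tcp_pos"]),(yaw+np.pi)%(2*np.pi)-np.pi,s
def plan(tgt,yaw,n):
    p,y,s=pose(); d=(np.array(tgt)-p)/n; dy=(yaw-y+np.pi)%(2*np.pi)-np.pi
    rows=[]
    for i in range(n):
        yy=y+dy*i/n
        rows.append([round(d[0]*np.cos(yy)+d[1]*np.sin(yy),4),round(d[0]*np.sin(yy)-d[1]*np.cos(yy),4),round(-d[2],4),0,0,round(-np.degrees(dy)/n,2)])
    print(p.round(4),round(y,4),"gap",round(s["finger_gap"],3),"F",np.round(s["force"],1),"t",s["t"])
    for k in range(0,n,10): print(json.dumps([rows[k:k+10]]))
if __name__=="__main__":
    a=list(map(float,sys.argv[1:])); plan(a[:3],a[3],int(a[4]))
E
python3 plan.py .435 -.2215 .16 -.26 10
```

```text
[ 0.2048 -0.5905  0.2563] 0.3338 gap 0.997 F [ 1.  -0.5 -0.6] t 1.2
[[[0.0338, -0.0273, 0.0096, 0, 0, 3.4], [0.0322, -0.0293, 0.0096, 0, 0, 3.4], [0.0304, -0.0311, 0.0096, 0, 0, 3.4], [0.0285, -0.0329, 0.0096, 0, 0, 3.4], [0.0265, -0.0345, 0.0096, 0, 0, 3.4], [0.0244, -0.036, 0.0096, 0, 0, 3.4], [0.0222, -0.0374, 0.0096, 0, 0, 3.4], [0.0199, -0.0387, 0.0096, 0, 0, 3.4], [0.0176, -0.0398, 0.0096, 0, 0, 3.4], [0.0152, -0.0407, 0.0096, 0, 0, 3.4]]]
```

Three things could be taken for the stud, by side-view pixel:
- Black flat bar in a grey block, (174,240)
- Round knob in a grey block, (249,258)
- Purple bar, (217,242)

I choose (174,240). The close crop shows a flat black bar over a light flange, and the rail's entry is at its near end.

Request:
play_rows:
  steps:
    - [[0.0338, -0.0273, 0.0096, 0, 0, 3.4], [0.0322, -0.0293, 0.0096, 0, 0, 3.4], [0.0304, -0.0311, 0.0096, 0, 0, 3.4], [0.0285, -0.0329, 0.0096, 0, 0, 3.4], [0.0265, -0.0345, 0.0096, 0, 0, 3.4], [0.0244, -0.036, 0.0096, 0, 0, 3.4], [0.0222, -0.0374, 0.0096, 0, 0, 3.4], [0.0199, -0.0387, 0.0096, 0, 0, 3.4], [0.0176, -0.0398, 0.0096, 0, 0, 3.4], [0.0152, -0.0407, 0.0096, 0, 0, 3.4]]
  fingers: 0.55
  squeeze: 40

```text
t: 2.45
tcp_pos: [0.436, -0.2206, 0.1603]
tool_rot: [0.991, -0.131, 0.0, 0.0]
force: [0.5, -0.7, 0.2]
finger_gap: 0.548
```

Request:
play_rows:
  steps:
    - [[0, 0, 0, 0, 0, 0]]

```text
t: 2.58
tcp_pos: [0.4356, -0.2188, 0.1598]
tool_rot: [0.992, -0.127, -0.001, -0.001]
force: [-0.3, -0.6, 0.0]
finger_gap: 0.553
```

```bash
python3 - <<'E'
from h import *
s=manip.snapshot("side");t=manip.snapshot("top");save(s,"s3",(120,120,320,270),4);save(t,"t3",(250,180,370,280),6)
E
python3 plan.py .435 -.2215 .07 -.26 6
```

```text
[ 0.4354 -0.2216  0.1605] -0.2577 gap 0.554 F [-1.2 -0.7 -0.4] t 2.675
[[[-0.0001, 0.0, 0.0151, 0, 0, 0.02], [-0.0001, 0.0, 0.0151, 0, 0, 0.02], [-0.0001, 0.0, 0.0151, 0, 0, 0.02], [-0.0001, 0.0, 0.0151, 0, 0, 0.02], [-0.0001, 0.0, 0.0151, 0, 0, 0.02], [-0.0001, 0.0, 0.0151, 0, 0, 0.02]]]
```

View pics/s3.png

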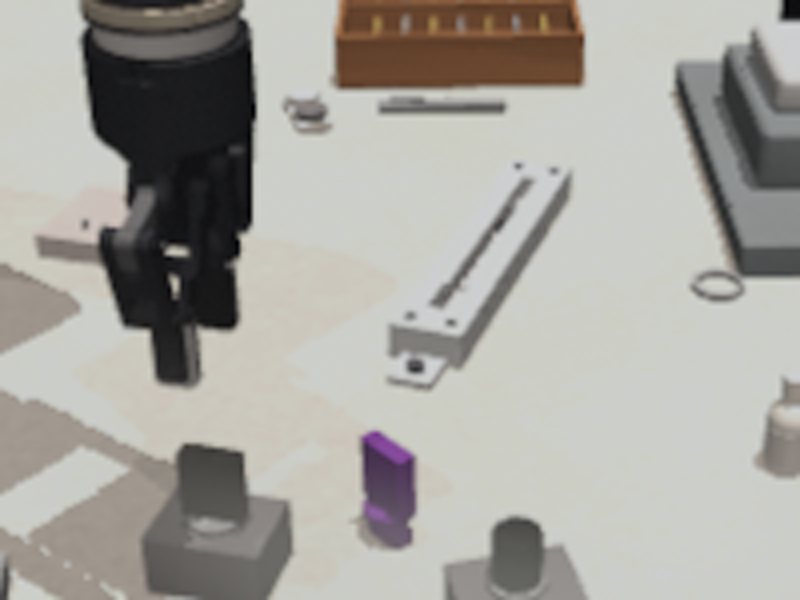

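View pics/t3.png

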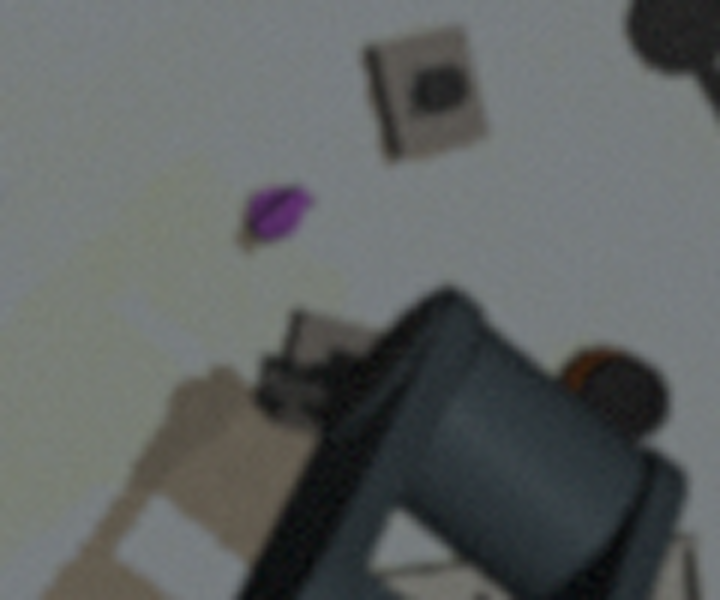

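The gripper (crop 180,330) hangs over the black bar in its block (crop 210,485). I'll go down and grip.

Request:
play_rows:
  steps:
    - [[0, 0, 0.02, 0, 0, 0], [0, 0, 0.02, 0, 0, 0], [0, 0, 0.02, 0, 0, 0], [0, 0, 0.015, 0, 0, 0], [0, 0, 0.015, 0, 0, 0], [0, 0, 0, 0, 0, 0]]

```text
t: 3.42
tcp_pos: [0.4345, -0.2215, 0.0694]
tool_rot: [0.992, -0.13, -0.001, -0.001]
force: [-0.0, -0.1, 0.4]
finger_gap: 0.547
```

```bash
python3 - <<'E'
from h import *
s=manip.snapshot("side");save(s,"s4",(130,180,230,260),7)
E
python3 plan.py .435 -.2215 .07 -.26 1
```

```text
[ 0.4349 -0.2216  0.07  ] -0.26 gap 0.546 F [ 1.1 -0.2 -0.5] t 3.475
[[[0.0001, -0.0002, -0.0, 0, 0, 0.0]]]
```

View pics/s4.png

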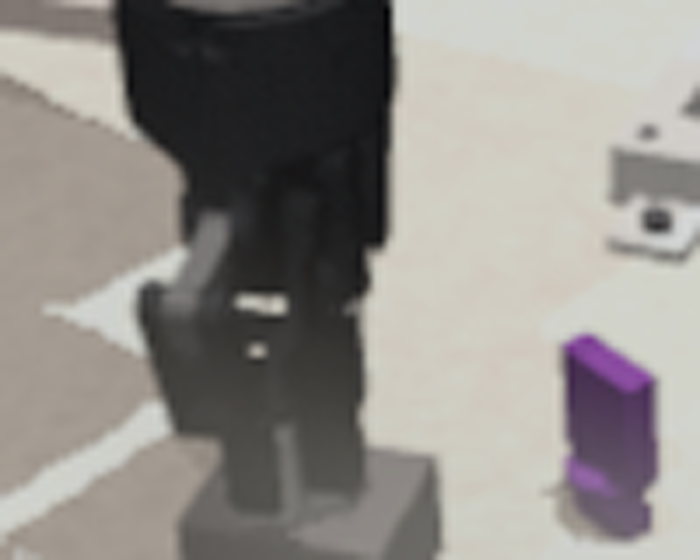

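The fingers straddle the bar (crop ~290,470). Closing.

Request:
play_rows:
  steps:
    - [[0, 0, 0, 0, 0, 0], [0, 0, 0, 0, 0, 0], [0, 0, 0, 0, 0, 0], [0, 0, 0, 0, 0, 0], [0, 0, 0, 0, 0, 0], [0, 0, 0, 0, 0, 0]]
  fingers: 0
  squeeze: 35

```text
t: 4.22
tcp_pos: [0.4354, -0.2216, 0.0709]
tool_rot: [0.992, -0.129, 0.001, 0.0]
force: [-0.4, 0.1, 5.7]
finger_gap: 0.134
```

Request:
play_rows:
  steps:
    - [[0, 0, -0.01, 0, 0, 0], [0, 0, -0.02, 0, 0, 0], [0, 0, -0.02, 0, 0, 0], [0, 0, -0.02, 0, 0, 0], [0, 0, -0.02, 0, 0, 0], [0, 0, 0, 0, 0, 0]]

```text
t: 4.97
tcp_pos: [0.4357, -0.2219, 0.1616]
tool_rot: [0.992, -0.129, 0.001, 0.001]
force: [0.7, 0.0, -1.5]
finger_gap: 0.134
```

```bash
python3 - <<'E'
from h import *
s=manip.snapshot("side");t=manip.snapshot("top");save(s,"s5",(120,130,240,270),4.2)
E
python3 plan.py .5612 .0235 .16 1.2125 10
```

```text
[ 0.4347 -0.2212  0.1601] -0.2596 gap 0.13 F [-0.4 -0.3 -0.9] t 5.075
[[[0.0059, -0.0269, 0.0, 0, 0, -8.43], [0.0098, -0.0257, 0.0, 0, 0, -8.43], [0.0135, -0.024, 0.0, 0, 0, -8.43], [0.0169, -0.0218, 0.0, 0, 0, -8.43], [0.0199, -0.0191, 0.0, 0, 0, -8.43], [0.0225, -0.0159, 0.0, 0, 0, -8.43], [0.0246, -0.0125, 0.0, 0, 0, -8.43], [0.0261, -0.0087, 0.0, 0, 0, -8.43], [0.0271, -0.0048, 0.0, 0, 0, -8.43], [0.0275, -0.0008, 0.0, 0, 0, -8.43]]]
```

View pics/s5.png

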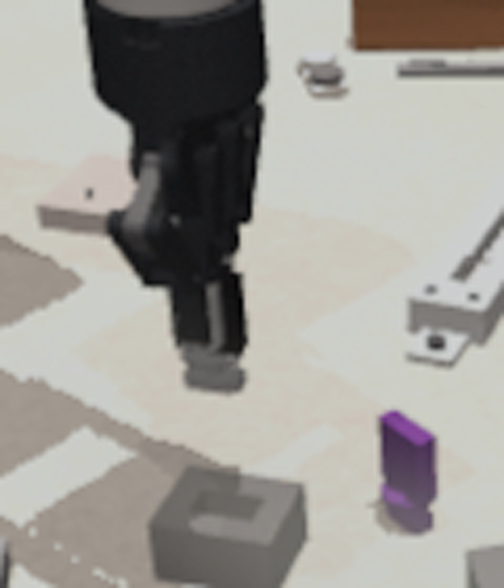

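The stud is lifted (light head at crop 215,375) and the block is empty and in place. Carrying it over the entry.

Request:
play_rows:
  steps:
    - [[0.0059, -0.0269, 0.0, 0, 0, -8.43], [0.0098, -0.0257, 0.0, 0, 0, -8.43], [0.0135, -0.024, 0.0, 0, 0, -8.43], [0.0169, -0.0218, 0.0, 0, 0, -8.43], [0.0199, -0.0191, 0.0, 0, 0, -8.43], [0.0225, -0.0159, 0.0, 0, 0, -8.43], [0.0246, -0.0125, 0.0, 0, 0, -8.43], [0.0261, -0.0087, 0.0, 0, 0, -8.43], [0.0271, -0.0048, 0.0, 0, 0, -8.43], [0.0275, -0.0008, 0.0, 0, 0, -8.43]]

```text
t: 6.32
tcp_pos: [0.5611, 0.0241, 0.1588]
tool_rot: [0.821, 0.571, -0.001, -0.001]
force: [0.7, -0.2, -0.4]
finger_gap: 0.135
```

Request:
play_rows:
  steps:
    - [[0, 0, 0.02, 0, 0, 0], [0, 0, 0.02, 0, 0, 0], [0, 0, 0.01, 0, 0, 0], [0, 0, 0, 0, 0, 0]]

```text
t: 6.82
tcp_pos: [0.5608, 0.0232, 0.109]
tool_rot: [0.822, 0.569, -0.001, -0.001]
force: [0.2, -0.5, -1.2]
finger_gap: 0.137
```

```bash
python3 - <<'E'
from h import *
from plan import pose
P=[]
S=[]
for i in range(4): S.append(manip.snapshot("side")); p,y,st=pose();P.append([*p,y]);
t=manip.snapshot("top");p,y,st=pose();P.append([*p,y])
print(np.round(P,4),st["force"])
s=S[0];s["img"]=np.mean([x["img"] for x in S],0).astype(np.uint8)
pickle.dump((s,t,P),open("c.pkl","wb"))
save(s,"s6",(200,150,260,220),9)
save(t,"t6",(150,150,290,240),5)
E
```

```text
[[0.5614 0.023  0.1098 1.2115]
 [0.5619 0.023  0.1104 1.2114]
 [0.5621 0.023  0.1107 1.2115]
 [0.5622 0.023  0.1109 1.2115]
 [0.5622 0.023  0.111  1.2116]] [-0.21887787 -0.83962642 -0.72368032]
```

View pics/s6.png

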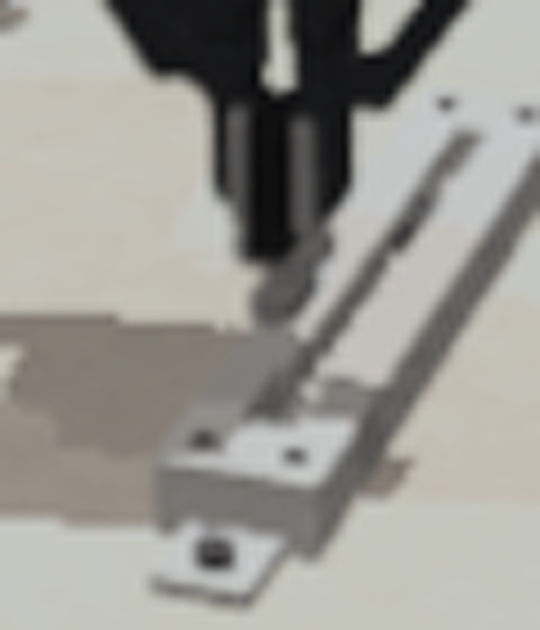

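View pics/t6.png

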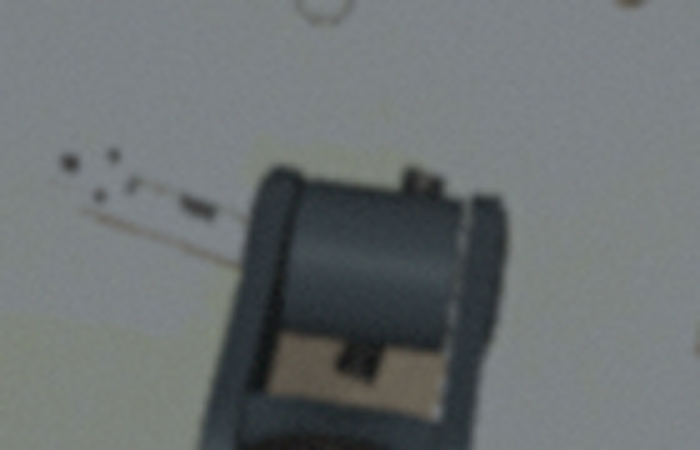

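```bash
cat > ov.py <<'E'
from h import *
def frame(yaw):
    return np.array([np.cos(yaw),np.sin(yaw)]),np.array([-np.sin(yaw),np.cos(yaw)])
def rect(c,yaw,z,l,w):
    e,n=frame(yaw); return np.array([[*(np.array(c[:2])+i*l/2*e+j*w/2*n),z] for i,j in((1,1),(1,-1),(-1,-1),(-1,1))])
def circ(c,z,r):
    a=np.linspace(0,2*np.pi,40); return np.c_[c[0]+r*np.cos(a),c[1]+r*np.sin(a),np.full(40,z)]
def overlay(d,name,crop,k,items):
    im=np.ascontiguousarray(d["img"][crop[1]:crop[3],crop[0]:crop[2],::-1]).astype(np.uint8)
    im=cv2.resize(im,None,fx=k,fy=k,interpolation=cv2.INTER_CUBIC)
    for X,col in items:
        p=(proj(d,X)-np.array(crop[:2])+.5)*k-.5
        cv2.polylines(im,[np.round(p).astype(np.int32)],True,col,1,cv2.LINE_AA)
    cv2.imwrite("pics/"+name+".png",im)
E
python3 - <<'E'
from ov import *
s,t,P=pickle.load(open("c.pkl","rb"))
c=np.array([.5622,.023]);yaw=1.2115;zb=.1109-.053
rc=np.array([.5902,.1017]);ry=1.2128;e,n=frame(ry);en=rc-.085*e
print(en, (np.array([.591,.1031])-.085*frame(1.2125)[0]))
it=[(rect(c,yaw,zb,.028,.014),(0,0,255)),(rect(c,yaw,zb+.008,.028,.014),(0,0,255)),(circ(c,zb+.018,.015),(0,255,255)),(circ(c,zb+.022,.015),(0,255,255)),
(rect(en,ry,.026,.034,.017),(0,255,0)),(rect(rc+.017*e,ry,.026,.17,.011),(255,255,0)),(rect(rc,ry,.026,.26,.05),(255,0,0))]
overlay(s,"s7",(195,150,265,220),9,it)
E
```

```text
[0.56041614 0.02208893] [0.56119226 0.02349787]
```

View pics/s7.png

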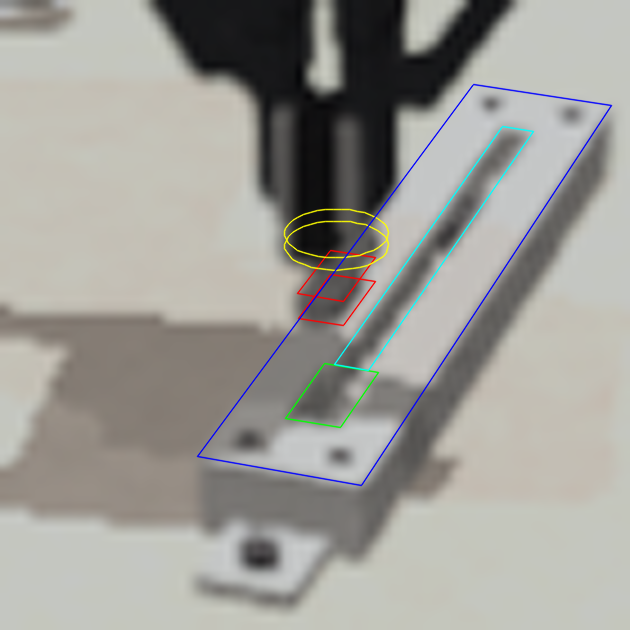

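```bash
python3 plan.py .561 .0228 .087 1.2125 4
```

```text
[0.5622 0.023  0.111 ] 1.2116 gap 0.137 F [-0.2 -0.8 -0.7] t 7.075
[[[-0.0001, -0.0003, 0.006, 0, 0, -0.01], [-0.0001, -0.0003, 0.006, 0, 0, -0.01], [-0.0001, -0.0003, 0.006, 0, 0, -0.01], [-0.0001, -0.0003, 0.006, 0, 0, -0.01]]]
```

Request:
play_rows:
  steps:
    - [[0, -0.0006, 0.006, 0, 0, 0], [-0.0004, -0.0006, 0.006, 0, 0, 0], [0, 0, 0.006, 0, 0, 0], [0, 0, 0.005, 0, 0, 0], [0, 0, 0, 0, 0, 0], [0, 0, 0, 0, 0, 0]]

```text
t: 7.82
tcp_pos: [0.5605, 0.0232, 0.0873]
tool_rot: [0.822, 0.569, 0.0, 0.0]
force: [0.0, 1.1, -0.9]
finger_gap: 0.131
```

```bash
python3 - <<'E'
from ov import *
from plan import pose
S=[];P=[]
for i in range(4): S.append(manip.snapshot("side")); p,y,st=pose();P.append([*p,y])
print(np.round(P,4),st["force"].round(1))
s=S[0];s["img"]=np.mean([x["img"] for x in S],0)
pickle.dump((s,P),open("d.pkl","wb"))
p=np.mean(P,0);c=p[:2];yaw=p[3];zb=p[2]-.053
rc=np.array([.5902,.1017]);ry=1.2128;e,n=frame(ry);en=rc-.085*e
print(n@(c-en),e@(c-en))
it=[(rect(c,yaw,zb,.028,.014),(0,0,255)),(rect(c,yaw,zb+.008,.028,.014),(0,0,255)),(circ(c,zb+.018,.015),(0,255,255)),(circ(c,zb+.022,.015),(0,255,255)),
(rect(en,ry,.026,.034,.017),(0,255,0)),(rect(rc+.017*e,ry,.026,.17,.011),(255,255,0))]
save(dict(img=s["img"].astype(np.uint8)),"s8",(210,165,260,205),14)
overlay(s,"s8o",(210,165,260,205),14,it)
E
```

```text
[[0.5606 0.0232 0.0874 1.2117]
 [0.5606 0.0232 0.0875 1.2117]
 [0.5606 0.0232 0.0875 1.2117]
 [0.5606 0.0232 0.0875 1.2118]] [ 0.3  0.1 -1.3]
0.00022780278255659202 0.0010886380433781208
```

View pics/s8.png

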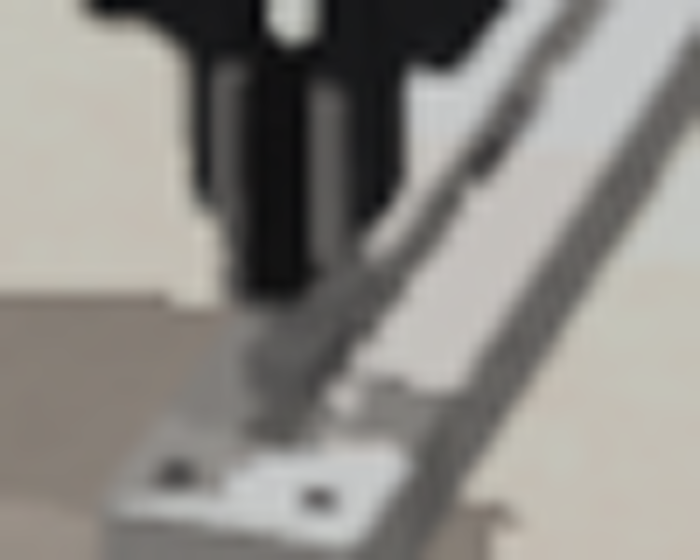

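View pics/s8o.png

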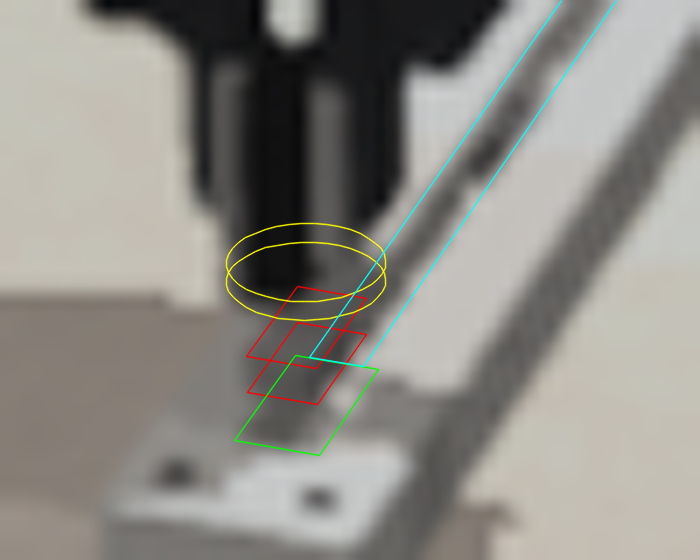

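Request:
play_rows:
  steps:
    - [[-0.0005, 0, 0.0025, 0, 0, 0], [0, 0, 0.0025, 0, 0, 0], [0, 0, 0.001, 0, 0, 0], [0, 0, 0, 0, 0, 0]]
  squeeze: 22

```text
t: 8.52
tcp_pos: [0.5602, 0.0227, 0.0811]
tool_rot: [0.822, 0.569, -0.0, -0.0]
force: [-0.1, -0.2, -0.8]
finger_gap: 0.137
```

Request:
play_rows:
  steps:
    - [[0, 0, 0.001, 0, 0, 0], [0, 0, 0, 0, 0, 0]]

```text
t: 8.78
tcp_pos: [0.5602, 0.0227, 0.0803]
tool_rot: [0.822, 0.569, -0.0, -0.0]
force: [-0.4, -0.9, -1.2]
finger_gap: 0.13
```

Request:
play_rows:
  steps:
    - [[0, 0, 0.001, 0, 0, 0], [0, 0, 0, 0, 0, 0]]

```text
t: 9.02
tcp_pos: [0.5602, 0.0227, 0.0792]
tool_rot: [0.822, 0.569, -0.0, -0.0]
force: [-0.5, 0.8, -1.2]
finger_gap: 0.136
```

Request:
play_rows:
  steps:
    - [[0, 0, 0.0007, 0, 0, 0], [0, 0, 0, 0, 0, 0]]

```text
t: 9.28
tcp_pos: [0.5603, 0.0227, 0.0786]
tool_rot: [0.822, 0.569, 0.0, 0.0]
force: [-0.8, 0.3, -1.2]
finger_gap: 0.134
```

Request:
play_rows:
  steps:
    - [[0, 0, 0.0007, 0, 0, 0], [0, 0, 0, 0, 0, 0]]

```text
t: 9.52
tcp_pos: [0.5603, 0.0227, 0.0779]
tool_rot: [0.822, 0.569, 0.0, 0.0]
force: [0.3, 0.4, -1.3]
finger_gap: 0.137
```

Request:
play_rows:
  steps:
    - [[0, 0, 0.0007, 0, 0, 0], [0, 0, 0, 0, 0, 0]]

```text
t: 9.78
tcp_pos: [0.5603, 0.0227, 0.0772]
tool_rot: [0.822, 0.569, 0.0, 0.0]
force: [-0.2, 0.1, -1.0]
finger_gap: 0.132
```

Request:
play_rows:
  steps:
    - [[0, 0, 0.0007, 0, 0, 0], [0, 0, 0, 0, 0, 0]]

```text
t: 10.02
tcp_pos: [0.5603, 0.0227, 0.0765]
tool_rot: [0.822, 0.569, 0.0, 0.0]
force: [0.6, -0.2, -1.3]
finger_gap: 0.133
```

Request:
play_rows:
  steps:
    - [[0, 0, 0.0007, 0, 0, 0], [0, 0, 0, 0, 0, 0]]

```text
t: 10.28
tcp_pos: [0.5603, 0.0227, 0.0758]
tool_rot: [0.822, 0.569, 0.0, 0.0]
force: [0.7, 0.5, -1.6]
finger_gap: 0.136
```

Request:
play_rows:
  steps:
    - [[0, 0, 0.001, 0, 0, 0], [0, 0, 0.001, 0, 0, 0], [0, 0, 0, 0, 0, 0]]

```text
t: 10.65
tcp_pos: [0.5603, 0.0227, 0.0737]
tool_rot: [0.822, 0.569, 0.0, 0.0]
force: [0.6, -0.2, -0.4]
finger_gap: 0.137
```

Request:
play_rows:
  steps:
    - [[0, 0, 0.001, 0, 0, 0], [0, 0, 0.001, 0, 0, 0], [0, 0, 0, 0, 0, 0]]

```text
t: 11.02
tcp_pos: [0.5603, 0.0227, 0.0717]
tool_rot: [0.822, 0.569, 0.0, 0.0]
force: [0.4, -0.3, -0.3]
finger_gap: 0.136
```

```bash
python3 - <<'E'
from ov import *
from plan import pose
S=[];P=[]
for i in range(3): S.append(manip.snapshot("side")); p,y,st=pose();P.append([*p,y])
print(np.round(P,4),st["force"].round(1))
save(S[0],"s9",(205,155,265,210),11)
E
```

```text
[[0.5603 0.0227 0.0717 1.2117]
 [0.5603 0.0227 0.0718 1.2117]
 [0.5603 0.0227 0.0718 1.2117]] [ 0.9 -0.5 -1.6]
```

View pics/s9.png

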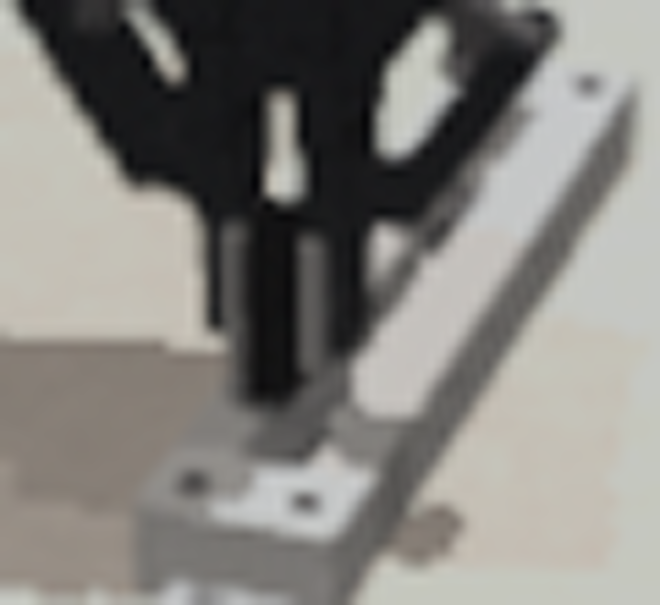

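The grip is over the opening and the head has gone into the entry (crop ~285,440), with no contact force. Continuing down.

Request:
play_rows:
  steps:
    - [[0, 0, 0.0015, 0, 0, 0], [0, 0, 0.0015, 0, 0, 0], [0, 0, 0.0015, 0, 0, 0], [0, 0, 0, 0, 0, 0]]

```text
t: 11.68
tcp_pos: [0.5603, 0.0227, 0.0671]
tool_rot: [0.822, 0.569, 0.0, 0.0]
force: [1.5, 0.0, -1.2]
finger_gap: 0.132
```

Request:
play_rows:
  steps:
    - [[0, 0, 0.001, 0, 0, 0], [0, 0, 0.001, 0, 0, 0], [0, 0, 0, 0, 0, 0]]

```text
t: 12.05
tcp_pos: [0.5603, 0.0227, 0.0652]
tool_rot: [0.822, 0.569, 0.0, 0.0]
force: [1.5, -0.7, -1.3]
finger_gap: 0.136
```

Request:
play_rows:
  steps:
    - [[0, 0, 0.0007, 0, 0, 0], [0, 0, 0.0005, 0, 0, 0], [0, 0, 0, 0, 0, 0]]

```text
t: 12.42
tcp_pos: [0.5603, 0.0227, 0.0641]
tool_rot: [0.822, 0.569, 0.0, 0.0]
force: [1.7, 0.3, -1.4]
finger_gap: 0.136
```

Request:
play_rows:
  steps:
    - [[0, 0, 0.0006, 0, 0, 0], [0, 0, 0, 0, 0, 0]]

```text
t: 12.68
tcp_pos: [0.5603, 0.0227, 0.0635]
tool_rot: [0.822, 0.569, 0.0, 0.0]
force: [0.8, 0.2, -1.1]
finger_gap: 0.133
```

Request:
play_rows:
  steps:
    - [[0, 0, 0.0006, 0, 0, 0], [0, 0, 0, 0, 0, 0]]

```text
t: 12.92
tcp_pos: [0.5603, 0.0227, 0.0629]
tool_rot: [0.822, 0.569, 0.0, 0.0]
force: [0.6, -0.9, -1.1]
finger_gap: 0.134
```

Request:
play_rows:
  steps:
    - [[0, 0, 0.0006, 0, 0, 0], [0, 0, 0, 0, 0, 0]]

```text
t: 13.18
tcp_pos: [0.5603, 0.0227, 0.0623]
tool_rot: [0.822, 0.569, 0.0, 0.0]
force: [1.2, 0.5, -1.9]
finger_gap: 0.136
```

Request:
play_rows:
  steps:
    - [[0, 0, 0.0006, 0, 0, 0], [0, 0, 0, 0, 0, 0]]

```text
t: 13.42
tcp_pos: [0.5603, 0.0227, 0.0617]
tool_rot: [0.822, 0.569, 0.0, 0.0]
force: [2.0, -1.6, -0.6]
finger_gap: 0.133
```

Request:
play_rows:
  steps:
    - [[0, 0, 0.0006, 0, 0, 0], [0, 0, 0, 0, 0, 0]]

```text
t: 13.68
tcp_pos: [0.5603, 0.0227, 0.0611]
tool_rot: [0.822, 0.569, 0.0, 0.0]
force: [1.7, -1.1, -0.2]
finger_gap: 0.14
```

Request:
play_rows:
  steps:
    - [[0, 0, 0.0005, 0, 0, 0], [0, 0, 0, 0, 0, 0]]

```text
t: 13.92
tcp_pos: [0.5603, 0.0227, 0.0609]
tool_rot: [0.822, 0.569, 0.0, 0.0]
force: [-0.2, -0.7, 2.5]
finger_gap: 0.134
```

Request:
play_rows:
  steps:
    - [[0, 0.0005, -0.0007, 0, 0, 0], [0, 0, -0.0007, 0, 0, 0], [0, 0, 0, 0, 0, 0]]

```text
t: 14.3
tcp_pos: [0.5603, 0.0226, 0.0618]
tool_rot: [0.822, 0.569, -0.0, -0.0]
force: [0.5, -0.3, -1.6]
finger_gap: 0.139
```

Request:
play_rows:
  steps:
    - [[0.002, 0, 0, 0, 0, 0], [0.003, 0, 0, 0, 0, 0], [0.003, 0, 0, 0, 0, 0], [0, 0, 0, 0, 0, 0]]

```text
t: 14.8
tcp_pos: [0.5633, 0.0305, 0.0619]
tool_rot: [0.822, 0.57, -0.0, -0.0]
force: [-0.3, 0.0, -2.0]
finger_gap: 0.136
```

Request:
play_rows:
  steps:
    - [[0.003, 0, 0, 0, 0, 0], [0.003, 0, 0, 0, 0, 0], [0.003, 0, 0, 0, 0, 0], [0.001, 0, 0, 0, 0, 0], [0, 0, 0, 0, 0, 0]]

```text
t: 15.42
tcp_pos: [0.567, 0.0395, 0.062]
tool_rot: [0.822, 0.57, -0.0, -0.0]
force: [-0.5, -0.3, -1.5]
finger_gap: 0.133
```

Request:
play_rows:
  steps:
    - [[0.004, 0, 0, 0, 0, 0], [0.005, 0, 0, 0, 0, 0], [0.005, 0, 0, 0, 0, 0], [0.002, 0, 0, 0, 0, 0], [0, 0, 0, 0, 0, 0]]

```text
t: 16.05
tcp_pos: [0.5727, 0.0546, 0.062]
tool_rot: [0.822, 0.57, 0.0, 0.0]
force: [-0.1, -0.3, -0.9]
finger_gap: 0.136
```

Request:
play_rows:
  steps:
    - [[0.004, 0, 0, 0, 0, 0], [0.005, 0, 0, 0, 0, 0], [0.005, 0, 0, 0, 0, 0], [0.002, 0, 0, 0, 0, 0], [0, 0, 0, 0, 0, 0]]

```text
t: 16.68
tcp_pos: [0.5783, 0.0696, 0.062]
tool_rot: [0.822, 0.57, 0.0, 0.0]
force: [-0.0, -0.4, -2.0]
finger_gap: 0.139
```

```bash
cat > rel.py <<'E'
from ov import *
from plan import pose
def rel():
    p,y,st=pose()
    for nm,rc,ry in (("s",[.5902,.1017],1.2131),("t",[.5919,.1035],1.2124)):
        e,n=frame(ry);d=p[:2]-rc; print(nm,"x %.1f y %.1f"%(1e3*(d@e),1e3*(d@n)),"yawerr %.3f"%(y-ry))
    F=st["force"];e,n=frame(1.2127);print("z",p[2].round(4),"Fx %.1f Fy %.1f Fz %.1f"%(F[:2]@e,F[:2]@n,F[2]),"T",np.round(st["ft_torque"],2),st["t"],"gap",round(st["finger_gap"],3),"q",np.round(st["q"],2))
if __name__=="__main__": rel()
E
python3 rel.py
```

```text
s x -34.2 y -0.1 yawerr -0.001
t x -36.5 y 0.8 yawerr -0.000
z 0.062 Fx -0.4 Fy -0.1 Fz -2.0 T [-0.   -0.03 -0.01] 16.675 gap 0.139 q [-0.07  0.75  1.68 -0.    0.72  0.29]
```

Request:
play_rows:
  steps:
    - [[0.003, 0, 0, 0, 0, 0], [0.003, 0, 0, 0, 0, 0], [0.002, 0, 0, 0, 0, 0], [0, 0, 0, 0, 0, 0]]

```text
t: 17.18
tcp_pos: [0.5812, 0.077, 0.062]
tool_rot: [0.822, 0.57, 0.0, 0.0]
force: [-0.0, 0.5, -0.7]
finger_gap: 0.131
```

Request:
play_rows:
  steps:
    - [[0.003, 0, 0, 0, 0, 0], [0.003, 0, 0, 0, 0, 0], [0.002, 0, 0, 0, 0, 0], [0, 0, 0, 0, 0, 0]]

```text
t: 17.68
tcp_pos: [0.5839, 0.0845, 0.062]
tool_rot: [0.822, 0.57, 0.0, 0.0]
force: [-0.7, -0.3, -1.1]
finger_gap: 0.135
```

```bash
python3 rel.py
```

```text
s x -18.3 y -0.1 yawerr -0.001
t x -20.6 y 0.8 yawerr -0.000
z 0.062 Fx -0.6 Fy 0.5 Fz -1.1 T [-0.01  0.04  0.03] 17.675 gap 0.135 q [-0.05  0.76  1.66 -0.    0.73  0.31]
```

Request:
play_rows:
  steps:
    - [[0.003, 0, 0, 0, 0, 0], [0.003, 0, 0, 0, 0, 0], [0.002, 0, 0, 0, 0, 0], [0, 0, 0, 0, 0, 0]]

```text
t: 18.18
tcp_pos: [0.5868, 0.092, 0.062]
tool_rot: [0.822, 0.57, 0.0, 0.0]
force: [1.0, -0.5, -1.3]
finger_gap: 0.137
```

Request:
play_rows:
  steps:
    - [[0.003, 0, 0, 0, 0, 0], [0.003, 0, 0, 0, 0, 0], [0.002, 0, 0, 0, 0, 0], [0, 0, 0, 0, 0, 0]]

```text
t: 18.68
tcp_pos: [0.5896, 0.0995, 0.062]
tool_rot: [0.822, 0.57, 0.0, 0.0]
force: [-0.2, 0.5, -0.5]
finger_gap: 0.134
```

```bash
python3 rel.py
```

```text
s x -2.3 y -0.2 yawerr -0.001
t x -4.5 y 0.8 yawerr -0.000
z 0.062 Fx 0.4 Fy 0.4 Fz -0.5 T [-0.06 -0.03 -0.  ] 18.675 gap 0.134 q [-0.02  0.76  1.64 -0.    0.74  0.34]
```

Request:
play_rows:
  steps:
    - [[0.003, 0, 0, 0, 0, 0], [0.003, 0, 0, 0, 0, 0], [0.002, 0, 0, 0, 0, 0], [0, 0, 0, 0, 0, 0]]

```text
t: 19.18
tcp_pos: [0.5924, 0.107, 0.062]
tool_rot: [0.822, 0.57, 0.0, 0.0]
force: [-0.2, 0.5, -1.2]
finger_gap: 0.134
```

Request:
play_rows:
  steps:
    - [[0.003, 0, 0, 0, 0, 0], [0.003, 0, 0, 0, 0, 0], [0.002, 0, 0, 0, 0, 0], [0, 0, 0, 0, 0, 0]]

```text
t: 19.68
tcp_pos: [0.5952, 0.1145, 0.062]
tool_rot: [0.822, 0.57, 0.0, 0.0]
force: [0.7, 1.0, -0.7]
finger_gap: 0.133
```

```bash
python3 rel.py
```

```text
s x 13.8 y -0.2 yawerr -0.001
t x 11.5 y 0.8 yawerr -0.000
z 0.062 Fx 1.2 Fy -0.3 Fz -0.7 T [-0.    0.04  0.02] 19.675 gap 0.133 q [0.01 0.77 1.61 0.   0.76 0.36]
```

Request:
play_rows:
  steps:
    - [[0.003, 0, 0, 0, 0, 0], [0.003, 0, 0, 0, 0, 0], [0.002, 0, 0, 0, 0, 0], [0, 0, 0, 0, 0, 0]]

```text
t: 20.18
tcp_pos: [0.598, 0.122, 0.062]
tool_rot: [0.822, 0.57, 0.0, 0.0]
force: [0.0, 0.2, -0.1]
finger_gap: 0.135
```

```bash
python3 -c "
from h import *
s=manip.snapshot('side');save(s,'s10',(205,135,285,210),8)"; python3 rel.py
```

```text
s x 21.6 y -0.2 yawerr -0.001
t x 19.3 y 0.8 yawerr -0.000
z 0.062 Fx 0.6 Fy -0.1 Fz -1.4 T [ 0.02 -0.03 -0.02] 20.225 gap 0.136 q [ 0.02  0.77  1.6  -0.    0.77  0.38]
```

View pics/s10.png

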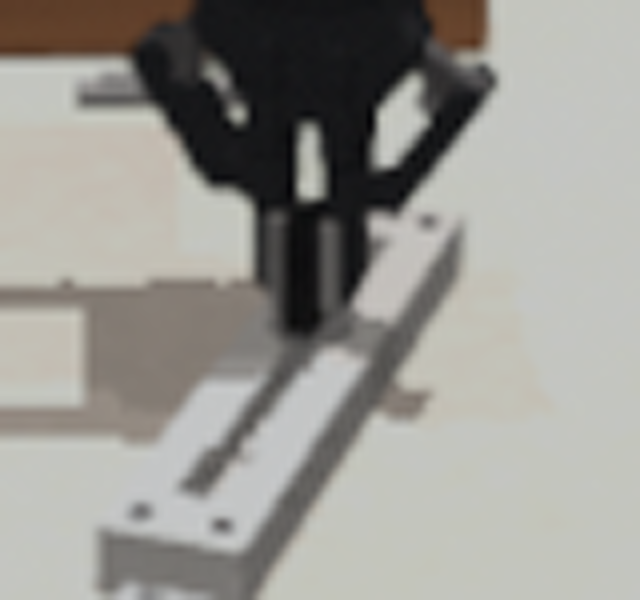

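The stud is in the slot (crop 300,300) and the wider entry lies empty behind it at (205,470). Going on.

Request:
play_rows:
  steps:
    - [[0.003, 0, 0, 0, 0, 0], [0.002, 0, 0, 0, 0, 0], [0, 0, 0, 0, 0, 0]]

```text
t: 20.6
tcp_pos: [0.5998, 0.1267, 0.062]
tool_rot: [0.822, 0.57, 0.0, 0.0]
force: [0.2, 0.7, -1.0]
finger_gap: 0.133
```

Request:
play_rows:
  steps:
    - [[0.003, 0, 0, 0, 0, 0], [0.002, 0, 0, 0, 0, 0], [0, 0, 0, 0, 0, 0]]

```text
t: 20.98
tcp_pos: [0.6015, 0.1314, 0.062]
tool_rot: [0.822, 0.57, 0.0, 0.0]
force: [-0.2, 0.3, -1.4]
finger_gap: 0.137
```

Request:
play_rows:
  steps:
    - [[0.003, 0, 0, 0, 0, 0], [0.002, 0, 0, 0, 0, 0], [0, 0, 0, 0, 0, 0]]

```text
t: 21.35
tcp_pos: [0.603, 0.1353, 0.062]
tool_rot: [0.822, 0.57, -0.001, 0.0]
force: [-1.6, -4.0, 0.8]
finger_gap: 0.134
```

```bash
python3 rel.py
```

```text
s x 36.0 y -0.2 yawerr -0.001
t x 33.7 y 0.8 yawerr -0.000
z 0.062 Fx -4.3 Fy 0.1 Fz 0.8 T [-0.83  0.22  0.01] 21.35 gap 0.134 q [ 0.04  0.78  1.58 -0.    0.78  0.4 ]
```

Request:
play_rows:
  steps:
    - [[0, 0, 0, 0, 0, 0], [0.002, 0, 0, 0, 0, 0], [0.002, 0, 0, 0, 0, 0], [0.002, 0, 0, 0, 0, 0], [0.002, 0, 0, 0, 0, 0], [0, 0, 0, 0, 0, 0]]
  squeeze: 60

```text
t: 22.1
tcp_pos: [0.6057, 0.1427, 0.0619]
tool_rot: [0.822, 0.57, -0.001, 0.0]
force: [-1.7, -6.5, 1.5]
finger_gap: 0.129
```

```bash
python3 rel.py
```

```text
s x 43.8 y -0.1 yawerr -0.001
t x 41.5 y 0.9 yawerr -0.000
z 0.0619 Fx -6.6 Fy -0.7 Fz 1.5 T [-1.19  0.29 -0.07] 22.1 gap 0.129 q [ 0.05  0.78  1.57 -0.    0.79  0.41]
```

Request:
play_rows:
  steps:
    - [[0.002, 0, 0, 0, 0, 0], [0.002, 0, 0, 0, 0, 0], [0.002, 0, 0, 0, 0, 0], [0.001, 0, 0, 0, 0, 0], [0, 0, 0, 0, 0, 0]]

```text
t: 22.72
tcp_pos: [0.608, 0.1488, 0.0619]
tool_rot: [0.822, 0.57, -0.001, 0.0]
force: [-1.7, -7.5, 0.1]
finger_gap: 0.134
```

```bash
python3 rel.py
```

```text
s x 50.3 y -0.1 yawerr -0.001
t x 48.1 y 0.8 yawerr 0.000
z 0.0619 Fx -7.7 Fy -1.0 Fz 0.1 T [-1.45  0.31 -0.03] 22.725 gap 0.134 q [ 0.06  0.79  1.56 -0.    0.8   0.42]
```

Request:
play_rows:
  steps:
    - [[0.001, 0, 0, 0, 0, 0], [0.001, 0, 0, 0, 0, 0], [0, 0, 0, 0, 0, 0]]

```text
t: 23.1
tcp_pos: [0.6086, 0.1505, 0.0619]
tool_rot: [0.822, 0.57, -0.001, 0.0]
force: [-1.5, -9.3, 0.3]
finger_gap: 0.129
```

```bash
python3 rel.py
```

```text
s x 52.1 y -0.2 yawerr -0.001
t x 49.9 y 0.8 yawerr 0.000
z 0.0619 Fx -9.3 Fy -1.9 Fz 0.3 T [-1.57  0.32  0.02] 23.1 gap 0.129 q [ 0.07  0.79  1.56 -0.    0.8   0.43]
```

Request:
play_rows:
  steps:
    - [[0.001, 0, 0, 0, 0, 0], [0, 0, 0, 0, 0, 0]]

```text
t: 23.35
tcp_pos: [0.6089, 0.1513, 0.0619]
tool_rot: [0.822, 0.57, -0.001, 0.0]
force: [-1.7, -7.5, 0.5]
finger_gap: 0.129
```

```bash
python3 rel.py
```

```text
s x 53.0 y -0.2 yawerr -0.001
t x 50.8 y 0.8 yawerr 0.000
z 0.0619 Fx -7.7 Fy -1.0 Fz 0.5 T [-1.53  0.34 -0.04] 23.35 gap 0.129 q [ 0.07  0.79  1.55 -0.    0.8   0.43]
```

Request:
play_rows:
  steps:
    - [[0.001, 0, 0, 0, 0, 0], [0, 0, 0, 0, 0, 0]]

```text
t: 23.6
tcp_pos: [0.6093, 0.1522, 0.0619]
tool_rot: [0.822, 0.57, -0.001, 0.0]
force: [-1.3, -8.3, 1.0]
finger_gap: 0.134
```

```bash
python3 rel.py
```

```text
s x 54.0 y -0.2 yawerr -0.001
t x 51.7 y 0.8 yawerr 0.000
z 0.0619 Fx -8.2 Fy -1.7 Fz 1.0 T [-1.54  0.35  0.  ] 23.6 gap 0.134 q [ 0.07  0.79  1.55 -0.    0.8   0.43]
```

Request:
play_rows:
  steps:
    - [[0.001, 0, 0, 0, 0, 0], [0.0007, 0, 0, 0, 0, 0], [0, 0, 0, 0, 0, 0]]

```text
t: 23.98
tcp_pos: [0.6098, 0.1537, 0.062]
tool_rot: [0.822, 0.57, -0.002, 0.0]
force: [-2.2, -8.5, 1.9]
finger_gap: 0.128
```

```bash
python3 rel.py
```

```text
s x 55.6 y -0.2 yawerr -0.001
t x 53.3 y 0.8 yawerr 0.000
z 0.062 Fx -8.7 Fy -0.9 Fz 1.9 T [-1.62  0.38  0.03] 23.975 gap 0.128 q [ 0.07  0.79  1.55 -0.    0.8   0.43]
```

Request:
play_rows:
  steps:
    - [[0, 0, 0, 0, 0, -5], [0, 0, 0, 0, 0, -5], [0, 0, 0, 0, 0, 0]]

```text
t: 24.35
tcp_pos: [0.6115, 0.1532, 0.062]
tool_rot: [0.769, 0.639, -0.0, 0.002]
force: [-0.4, -8.9, -0.3]
finger_gap: 0.132
```

```bash
python3 rel.py
```

```text
s x 55.7 y -1.9 yawerr 0.174
t x 53.5 y -0.9 yawerr 0.175
z 0.062 Fx -8.5 Fy -2.8 Fz -0.3 T [-1.85 -0.1  -0.04] 24.35 gap 0.132 q [ 0.07  0.79  1.55 -0.    0.8   0.26]
```

Request:
play_rows:
  steps:
    - [[0, 0, 0, 0, 0, -5], [0, 0, 0, 0, 0, -5], [0, 0, 0, 0, 0, 0]]

```text
t: 24.72
tcp_pos: [0.6116, 0.1532, 0.0621]
tool_rot: [0.71, 0.704, -0.0, 0.002]
force: [0.6, -10.4, -0.0]
finger_gap: 0.131
```

```bash
python3 rel.py
```

```text
s x 55.7 y -2.0 yawerr 0.349
t x 53.5 y -1.0 yawerr 0.350
z 0.0621 Fx -9.5 Fy -4.2 Fz -0.0 T [-1.79 -0.08 -0.06] 24.725 gap 0.131 q [ 0.07  0.79  1.55 -0.    0.8   0.08]
```

Request:
play_rows:
  steps:
    - [[0.0002, -0.0004, 0, 0, 0, -5], [0.0002, -0.0004, 0, 0, 0, -5], [0, 0, 0, 0, 0, -5], [0, 0, 0, 0, 0, 0]]

```text
t: 25.22
tcp_pos: [0.6107, 0.1536, 0.0621]
tool_rot: [0.612, 0.791, -0.001, 0.002]
force: [0.2, -9.0, -0.3]
finger_gap: 0.132
```

```bash
python3 rel.py;  python3 -c "
from h import *
s=manip.snapshot('side');save(s,'s11',(215,120,295,195),8)"
```

```text
s x 55.9 y -1.0 yawerr 0.611
t x 53.6 y -0.0 yawerr 0.612
z 0.0621 Fx -8.4 Fy -3.4 Fz -0.3 T [-1.83 -0.09 -0.07] 25.225 gap 0.132 q [ 0.07  0.79  1.55 -0.    0.8  -0.18]
```

View pics/s11.png

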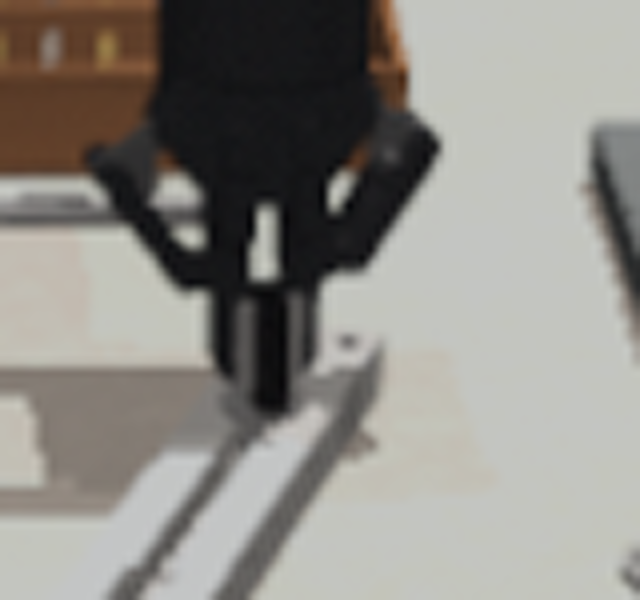

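The turn is going freely: bar at crop (265,350), no torque build-up. Continuing.

Request:
play_rows:
  steps:
    - [[0, 0, 0, 0, 0, -6], [0, 0, 0, 0, 0, -6], [0, 0, 0, 0, 0, -6], [0, 0, 0, 0, 0, 0]]

```text
t: 25.78
tcp_pos: [0.6107, 0.1537, 0.0621]
tool_rot: [0.481, 0.877, -0.001, 0.001]
force: [0.3, -8.7, -0.3]
finger_gap: 0.13
```

```bash
python3 rel.py
```

```text
s x 55.9 y -1.0 yawerr 0.925
t x 53.7 y -0.0 yawerr 0.926
z 0.0621 Fx -8.1 Fy -3.3 Fz -0.3 T [-1.8  -0.05 -0.02] 25.775 gap 0.13 q [ 0.07  0.79  1.55 -0.    0.8  -0.49]
```

Request:
play_rows:
  steps:
    - [[0, 0, 0, 0, 0, -6], [0, 0, 0, 0, 0, -6], [0, 0, 0, 0, 0, -6], [0, 0, 0, 0, 0, 0]]

```text
t: 26.28
tcp_pos: [0.6107, 0.1539, 0.0621]
tool_rot: [0.338, 0.941, -0.001, 0.001]
force: [0.6, -8.3, -1.0]
finger_gap: 0.134
```

```bash
python3 rel.py
```

```text
s x 56.1 y -0.9 yawerr 1.239
t x 53.8 y 0.1 yawerr 1.240
z 0.0621 Fx -7.5 Fy -3.5 Fz -1.0 T [-1.63 -0.11 -0.  ] 26.275 gap 0.134 q [ 0.07  0.79  1.55 -0.    0.8  -0.81]
```

Request:
play_rows:
  steps:
    - [[0, 0, 0, 0, 0, -6.5], [0, 0, 0, 0, 0, -6.5], [0, 0, 0, 0, 0, -6], [0, 0, 0, 0, 0, 0]]

```text
t: 26.78
tcp_pos: [0.6109, 0.1541, 0.0621]
tool_rot: [0.178, 0.984, -0.001, 0.001]
force: [1.0, -7.7, -1.5]
finger_gap: 0.131
```

```bash
python3 rel.py
```

```text
s x 56.3 y -1.1 yawerr 1.571
t x 54.0 y -0.1 yawerr 1.571
z 0.0621 Fx -6.9 Fy -3.6 Fz -1.5 T [-1.59 -0.15  0.01] 26.775 gap 0.131 q [ 0.07  0.79  1.55 -0.    0.8  -1.14]
```

Request:
play_rows:
  steps:
    - [[0, -0.002, 0, 0, 0, 0], [0, -0.002, 0, 0, 0, 0], [0, -0.002, 0, 0, 0, 0], [0, 0, 0, 0, 0, 0]]

```text
t: 27.28
tcp_pos: [0.6087, 0.1488, 0.0621]
tool_rot: [0.178, 0.984, -0.001, 0.001]
force: [0.2, -7.1, -0.8]
finger_gap: 0.13
```

```bash
python3 rel.py
```

```text
s x 50.6 y -0.8 yawerr 1.570
t x 48.3 y 0.2 yawerr 1.570
z 0.0621 Fx -6.6 Fy -2.6 Fz -0.8 T [-1.25 -0.13  0.05] 27.275 gap 0.13 q [ 0.06  0.79  1.56 -0.    0.79 -1.15]
```

Request:
play_rows:
  steps:
    - [[0, -0.0015, 0, 0, 0, 0], [0, -0.0015, 0, 0, 0, 0], [0, 0, 0, 0, 0, 0]]

```text
t: 27.65
tcp_pos: [0.6076, 0.1462, 0.0621]
tool_rot: [0.178, 0.984, -0.0, 0.001]
force: [0.9, -5.6, -1.2]
finger_gap: 0.133
```

```bash
python3 rel.py
```

```text
s x 47.8 y -0.7 yawerr 1.570
t x 45.5 y 0.3 yawerr 1.570
z 0.0621 Fx -4.9 Fy -2.8 Fz -1.2 T [-1.2  -0.07 -0.  ] 27.65 gap 0.133 q [ 0.06  0.79  1.56 -0.    0.79 -1.15]
```

Request:
play_rows:
  steps:
    - [[0, -0.001, 0, 0, 0, 0], [0, -0.001, 0, 0, 0, 0], [0, 0, 0, 0, 0, 0]]

```text
t: 28.02
tcp_pos: [0.6069, 0.1445, 0.0621]
tool_rot: [0.179, 0.984, -0.0, 0.001]
force: [-0.1, -5.2, -1.7]
finger_gap: 0.131
```

```bash
python3 rel.py
```

```text
s x 45.9 y -0.7 yawerr 1.570
t x 43.6 y 0.3 yawerr 1.570
z 0.0621 Fx -4.9 Fy -1.8 Fz -1.7 T [-1.1  -0.13  0.02] 28.025 gap 0.131 q [ 0.06  0.78  1.57 -0.    0.79 -1.16]
```

Request:
play_rows:
  steps:
    - [[0, -0.001, 0, 0, 0, 0], [0, -0.001, 0, 0, 0, 0], [0, 0, 0, 0, 0, 0]]

```text
t: 28.4
tcp_pos: [0.6062, 0.1428, 0.0621]
tool_rot: [0.179, 0.984, -0.0, 0.001]
force: [0.6, -5.2, -1.3]
finger_gap: 0.13
```

```bash
python3 rel.py
```

```text
s x 44.1 y -0.6 yawerr 1.569
t x 41.8 y 0.3 yawerr 1.570
z 0.0621 Fx -4.7 Fy -2.4 Fz -1.3 T [-1.02 -0.09 -0.01] 28.4 gap 0.13 q [ 0.05  0.78  1.57 -0.    0.79 -1.16]
```

Request:
play_rows:
  steps:
    - [[0, -0.001, 0, 0, 0, 0], [0, -0.001, 0, 0, 0, 0], [0, 0, 0, 0, 0, 0]]

```text
t: 28.78
tcp_pos: [0.606, 0.1423, 0.0622]
tool_rot: [0.179, 0.984, 0.001, 0.002]
force: [3.5, 0.7, -3.9]
finger_gap: 0.129
```

```bash
python3 rel.py
```

```text
s x 43.6 y -0.5 yawerr 1.569
t x 41.3 y 0.5 yawerr 1.570
z 0.0622 Fx 1.9 Fy -3.0 Fz -3.9 T [ 0.07 -0.75  0.01] 28.775 gap 0.129 q [ 0.05  0.78  1.57  0.    0.78 -1.16]
```

Request:
play_rows:
  steps:
    - [[0, -0.001, 0, 0, 0, 0], [0, 0, 0, 0, 0, 0]]

```text
t: 29.02
tcp_pos: [0.6059, 0.1421, 0.0622]
tool_rot: [0.179, 0.984, 0.002, 0.002]
force: [4.8, 3.7, -5.0]
finger_gap: 0.131
```

```bash
python3 rel.py
```

```text
s x 43.3 y -0.5 yawerr 1.568
t x 41.0 y 0.5 yawerr 1.569
z 0.0622 Fx 5.1 Fy -3.2 Fz -5.0 T [ 0.68 -0.94 -0.  ] 29.025 gap 0.131 q [ 0.05  0.78  1.57  0.    0.78 -1.16]
```

Request:
play_rows:
  steps:
    - [[-0.0005, 0.001, 0, 0, 0, 0], [0, 0, 0.0006, 0, 0, 0], [0, 0, 0.0004, 0, 0, 0], [0, 0, 0, 0, 0, 0]]
  squeeze: 25

```text
t: 29.52
tcp_pos: [0.606, 0.1422, 0.0621]
tool_rot: [0.179, 0.984, 0.001, 0.001]
force: [4.1, 3.8, 3.0]
finger_gap: 0.131
```

```bash
python3 rel.py
```

```text
s x 43.4 y -0.6 yawerr 1.569
t x 41.2 y 0.4 yawerr 1.570
z 0.0621 Fx 5.0 Fy -2.5 Fz 3.0 T [ 0.78 -0.74 -0.03] 29.525 gap 0.131 q [ 0.05  0.78  1.57  0.    0.78 -1.16]
```

Request:
play_rows:
  steps:
    - [[-0.0004, 0.0006, -0.0004, 0, 0, 0], [0, 0, 0, 0, 0, 0]]

```text
t: 29.78
tcp_pos: [0.6061, 0.1422, 0.0621]
tool_rot: [0.179, 0.984, 0.0, 0.001]
force: [3.9, 3.5, 2.6]
finger_gap: 0.131
```

Request:
play_rows:
  steps:
    - [[0, 0, 0, 0, 0, 0], [0, 0, 0, 0, 0, 0], [0, 0, 0, 0, 0, 0], [0, 0, 0, 0, 0, 0]]
  fingers: 0.5

```text
t: 30.28
tcp_pos: [0.6049, 0.1416, 0.0611]
tool_rot: [0.179, 0.984, -0.0, -0.001]
force: [-1.3, 0.6, 0.3]
finger_gap: 0.501
```

```bash
python3 rel.py;  python3 -c "
from h import *
s=manip.snapshot('side');save(s,'s12',(215,120,295,195),8)"
```

```text
s x 42.5 y 0.2 yawerr 1.569
t x 40.2 y 1.2 yawerr 1.570
z 0.0611 Fx 0.1 Fy 1.4 Fz 0.3 T [-0.01 -0.01  0.05] 30.275 gap 0.501 q [ 0.05  0.78  1.57 -0.    0.79 -1.16]
```

View pics/s12.png

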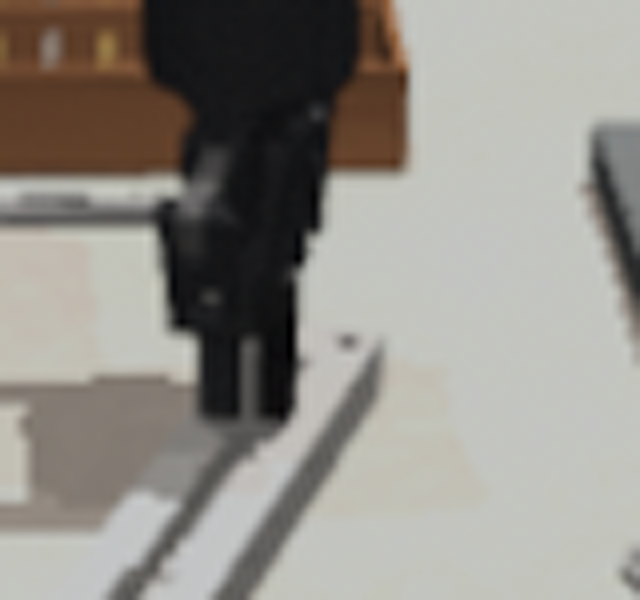

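Released: the fingers stand open around the bar at crop (245,380). Lifting straight up and looking.

Request:
play_rows:
  steps:
    - [[0, 0, -0.01, 0, 0, 0], [0, 0, -0.015, 0, 0, 0], [0, 0, -0.025, 0, 0, 0], [0, 0, -0.03, 0, 0, 0], [0, 0, -0.04, 0, 0, 0], [0, 0, -0.03, 0, 0, 0], [0, 0, 0, 0, 0, 0]]

```text
t: 31.2
tcp_pos: [0.6074, 0.142, 0.2156]
tool_rot: [0.179, 0.984, 0.001, 0.004]
force: [0.1, -0.3, -0.2]
finger_gap: 0.496
```

```bash
python3 - <<'E'
from ov import *
from rel import rel
rel()
s=manip.snapshot('side');save(s,'s13',(205,120,305,195),7.5)
rc=np.array([.5902,.1017]);ry=1.2131;e,n=frame(ry);c=rc+.043*e
it=[]
for z in (.030,.070): it.append((rect(c,ry+np.pi/2,z,.034,.012),(0,0,255)))
it.append((circ(c,.030,.015),(0,255,255)))
overlay(s,"s13o",(225,135,275,180),12,it)
save(s,"s13f",None,1.5)
E
```

```text
s x 43.8 y -2.0 yawerr 1.570
t x 41.5 y -1.0 yawerr 1.570
z 0.2156 Fx -0.2 Fy -0.2 Fz -0.2 T [ 0.   -0.03  0.03] 31.2 gap 0.496 q [ 0.05  0.57  1.48  0.    1.08 -1.16]
```

View pics/s13.png

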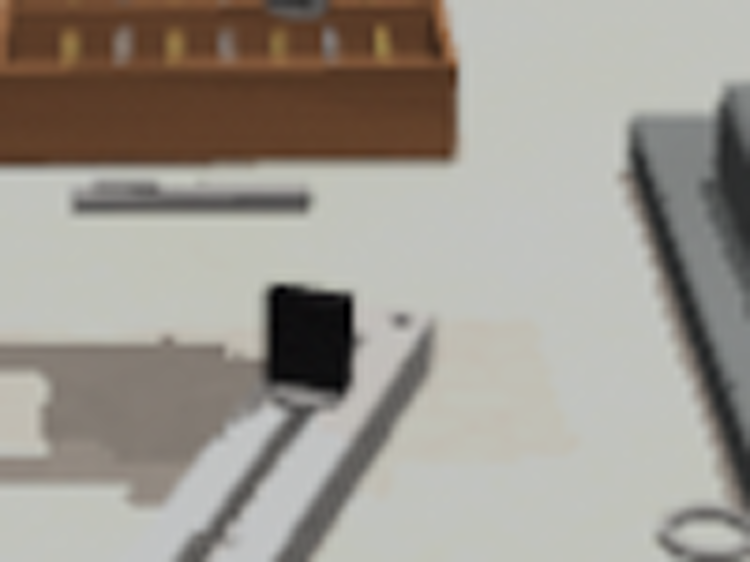

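View pics/s13o.png

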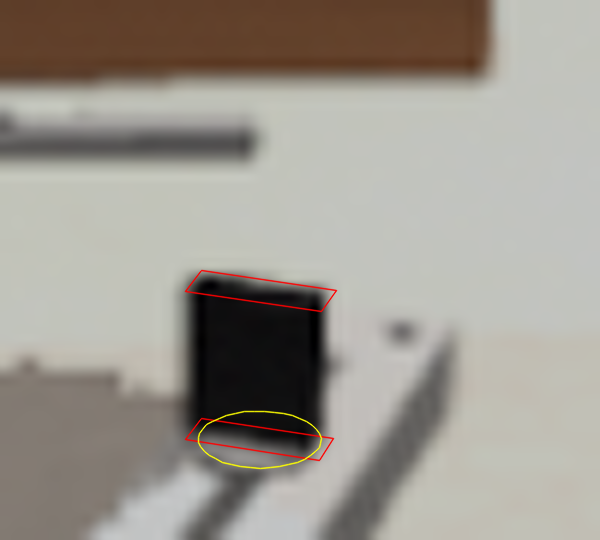

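View pics/s13f.png

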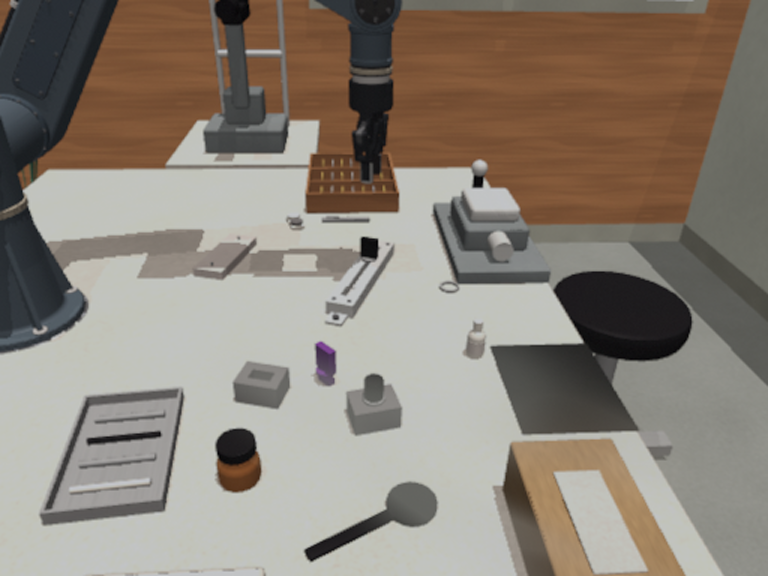

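The stud stands upright and crosswise, on the rail near the far end (crop 255,365). The plug, purple bar and bystanders are where they were, and the gripper is clear. Handing in.

Request:
play_rows:
  steps:
    - [[0, 0, 0, 0, 0, 0], [0, 0, 0, 0, 0, 0], [0, 0, 0, 0, 0, 0]]

```text
t: 31.62
tcp_pos: [0.605, 0.1417, 0.2103]
tool_rot: [0.179, 0.984, -0.0, -0.001]
force: [0.5, -0.9, -0.3]
finger_gap: 0.502
```

```bash
python3 -c "
from station import manip
print(manip.sign_off())"
```

```text
the job is handed in; nothing more can be done
None
```

The stud is locked crosswise in the rail and let go, and the job was handed in at about 31.6 s of the 58 s allowed; the hand-in gave no verdict.

- **What I did:**
  - Took the black-bar stud from its block and lowered it through the entry with no contact force until the flange touched.
  - Slid it along until the plunger met the head at about x = +33 mm, then compressed the plunger about 22 mm.
  - Turned the stud 90° and eased back about 13 mm until the head stopped on the shoulders.
  - Seated the flange, opened the fingers and lifted clear.
- **Forces:** The largest wrist-force reading was about 10 N.
- **Last checks:** The final side picture shows the stud upright, crosswise, with its flange on the rail at about x = +42 mm. The plug, the purple look-alike and the bystanders visible there look unmoved. The gripper was 0.15 m above the rail.
- **What was uncertain or disagreed:**
  - The two cameras place the rail about 2 mm apart, so the offset from the slot's middle line is known only to about 1 mm.
  - I estimated the plunger travel from how the force and torque rose. I did not push to the hard stop.
  - The wrist read up to about 4 N sideways during the turn, which I put down to the plunger, and the tool shifted about 1.7 mm across the slot.
  - Just before release about 5 N still pressed the stud against the shoulders; it dropped to zero when the fingers opened.

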